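Load and clamp the stack-drilling jig for footswitch rails

TASK

Get the stack-drilling jig ready: lay all the full-length bar blanks flat on one another in the jig's nest and put the drill guide on top of them, bushings up. Then swing the clamp arm over the middle of the nest as far as its stop and turn the red torque cap clockwise until its clutch clicks, leaving the stack clamped. The short off-cuts that got mixed in with the blanks go into the steel scrap bin, and the other things on the bench stay where they are.

Things in the scene. Friction and masses are not known exactly. Their poses are not given: they have to be found in the camera images.
- jig: stack-drilling jig, fixed to the bench: blue base plate 18 mm high carrying the nest of dowel pins and the clamp's swing arm. Origin on the bench under the middle of the nest; own x along the nest's long way, z up. At own (-75, -75) mm stands the 28 mm wide post the arm turns on
- nest (a point): middle of the nest's bed, 18 mm above the bench; axes as the jig's. Parts lie here flat, long way along x, stacked. Six bullet-nosed pins, 8 mm across and 37 high, give a 100 x 34 mm part 2 mm play all round: at own (+-36, +-23) and (+-56, 0) mm. Between the side pins both long sides are open for fingers, 60 mm wide
- bar1: full-length blank for a footswitch mounting rail: bare aluminium flat bar, 100 long (own x) x 34 wide (own y) x 6 mm thick; origin at the centre of its underside. Two to four of the four are present (absent ones read None from the start)
- bar2: full-length blank for a footswitch mounting rail: bare aluminium flat bar, 100 long (own x) x 34 wide (own y) x 6 mm thick; origin at the centre of its underside. Two to four of the four are present (absent ones read None from the start)
- bar3: full-length blank for a footswitch mounting rail: bare aluminium flat bar, 100 long (own x) x 34 wide (own y) x 6 mm thick; origin at the centre of its underside. Two to four of the four are present (absent ones read None from the start)
- bar4: full-length blank for a footswitch mounting rail: bare aluminium flat bar, 100 long (own x) x 34 wide (own y) x 6 mm thick; origin at the centre of its underside. Two to four of the four are present (absent ones read None from the start)
- guide: drill guide: dark steel plate, 100 long (own x) x 34 wide x 12 mm thick, about 0.28 kg, with two brass drill bushings in its top (standing up 1.4 mm), 32 mm either side of the middle; always present. Origin at the centre of its underside, z towards the bushings. It goes on top of the blanks
- offcut1: off-cut that got mixed in with the blanks: the same bare aluminium bar, but only 76 mm long (own x), 34 wide, 6 thick; origin at the centre of its underside. One or two of the two are present
- offcut2: off-cut that got mixed in with the blanks: the same bare aluminium bar, but only 76 mm long (own x), 34 wide, 6 thick; origin at the centre of its underside. One or two of the two are present
- swing (a joint): the clamp's swing arm, turning level about its post, rad: 0 = at its stop, the screw exactly above the nest's middle; grows anticlockwise seen from above as it opens, to 2.2. Starts at 1.3 to 2.0, stays where left, takes about 0.35 N m to move. The arm is 20 mm wide; its top is 82 and its underside 66 mm above the bench
- pivot (a point): on the arm's hinge axis at the height of the arm's top face (82 mm above the bench); axes turn with the arm, x along the arm from the post to the clamp screw (106 mm away). The hub here is 32 mm across and stands 10 mm higher than the arm
- swing_mid (a point): middle of the grey arm's top face, 55 mm along the arm from the hinge axis, between hub and clamp screw; a place to pinch the arm from above across its 20 mm width, or to push its side. Axes as pivot
- spindle: clamp spindle under the arm's end: a steel rod with a black pressure foot 20 mm across. It only moves up and down, does not rotate. Origin at the centre of the foot's underside, 60 mm above the bench when fully up; 24 mm travel. It presses with about 15 N when the clutch slips and stays put when the cap is let go
- screw (a joint): black knurled thimble under the cap, which drives the spindle, rad: 0 = foot fully up (start), grows clockwise seen from above, 3 mm of foot travel down per radian, to 8. It does not rise or sink itself. It is turned by means of the cap
- clutch (a joint): slip of the red cap against the thimble, rad, positive clockwise seen from above. 0 at the start; unchanged while both turn together (below 0.10 N m); grows when the foot is tight and the torque-limiting clutch slips, one click every 0.35 rad. It keeps the total; turning on after the click does no harm
- cap (a point): on the axis of the red fluted torque-limiting cap on the arm's end, 30 mm across, 24 tall, its flat top 122 mm above the bench, with a white mark. This point lies 10 mm below the top; axes turn with the cap. Grip it from above across its diameter and turn
- bin: shallow open steel scrap bin, fixed, 150 (own x) x 190 (own y) mm outside, 40 high, 3 mm walls and floor, origin at the centre of its underside. Over its far (+x) rim ends a tilted tin chute 120 mm wide, rising away from the robot from 50 to 180 mm
- enclosure: bystander: bare die-cast aluminium pedal enclosure, open side up, 112 x 60 x 31 mm
- knob1: bystander: black knurled knob cap, 20 mm across, 16 tall, standing among the blanks
- knob2: bystander: another such knob cap
- footswitch: bystander: chrome stomp footswitch on its blue body, 18 mm square, 40 mm tall, standing among the blanks
- nutdriver: bystander: red-handled nut driver, 195 mm long, 24 mm thick, lying on the bench in front of the jig
- jar: bystander: small closed amber jar, 48 mm across, 55 mm tall
Mind the look-alikes: they are no part of the job. What is shaped like the bar3 but black is not meant.

How it is judged:
On the way, in this order (a step that is already met when the one before it is completed fails the run):
1. all the full-length blanks that are present lie in the nest with the drill guide on top (horizontal distance between each of bar1, bar2, bar3, bar4, guide and nest below 0.007 m and angle between the z axis of each of bar1, bar2, bar3, bar4, guide and the z axis of jig, either way round below 0.07 rad and angle between the x axis of each of bar1, bar2, bar3, bar4, guide and the x axis of jig, either way round below 0.12 rad and z of each of bar1, bar2, bar3, bar4 in the frame of nest below 0.021 m and z of guide in the frame of nest below 0.028 m and z of guide in the frame of bar1 above 0.004 m and z of guide in the frame of bar2 above 0.004 m and z of guide in the frame of bar3 above 0.004 m and z of guide in the frame of bar4 above 0.004 m), for 0.2 s.
2. the arm is over the nest and the cap's clutch has clicked with the foot tight on the drill guide (all of step 1 and value of joint swing below 0.08 rad and value of joint clutch above 0.3 rad and contact force between spindle and guide above 4 N), for 0.2 s.
At the end, for the whole second after the job is handed in: Blanks present lie in the nest, guide on top, bushings up (each centred within 7 mm, level within 4 deg, in line within 7 deg); arm within 0.08 rad of its stop; clutch slipped over 0.3 rad and foot pressing the guide with over 4 N; off-cuts lie in the bin; all at rest (all of step 2 and angle between guide's own z axis and vertical below 0.07 rad and x of offcut1 in the frame of bin between -0.072 and 0.072 m and y of offcut1 in the frame of bin between -0.092 and 0.092 m and z of each of offcut1, offcut2 in the frame of bin below 0.032 m and x of offcut2 in the frame of bin between -0.072 and 0.072 m and y of offcut2 in the frame of bin between -0.092 and 0.092 m and linear speed of each of bar1, bar2, bar3, bar4, offcut1, offcut2, guide below 0.02 m/s); the robot touches nothing.
It fails at once if a bystander (enclosure, knob cap, footswitch, nut driver, jar) is moved by more than 5 cm (distance of any of enclosure, knob1, knob2, footswitch, nutdriver, jar from where it was at the start of the episode above 0.05 m).
Of bar1, bar2, bar3, bar4 only 2 to 4 are there at a start; the rules pass over those that are not, and their reading is None.
Of offcut1, offcut2 only 1 to 2 are there at a start; the rules pass over those that are not, and their reading is None.
At some moment in a run one of bar1, bar2, bar3, bar4, offcut1, offcut2, guide may be knocked a few centimetres aside while the robot is not near it.
It also fails if it takes over 210 s, if anything falls off the work surface, if the arm or the gripper's body presses on something with over 40 N, if the wrist force passes 120 N, or if a joint passes its speed limit or range.

ROBOT

A 6-joint arm with a two-finger parallel gripper is mounted at the origin on the work surface. World frame = base frame: x ahead of the robot, y to its left, z up, the work surface at z = 0. Lengths are in m, angles in rad, forces in N, time in s.
With the tool pointing down it reaches from about 0.35 to 0.775 m from the base axis. Payload 7.3 kg.
Tool frame: the origin (TCP) lies at the very end of the fingers, on their centre line; the grasp point (between the pads) lies robot.pinch_z behind it (robot.pinch_z is the distance from the TCP to the grasp point, in m); y points along the fingers, z is the direction in which the jaws open and shut, and the axes are right-handed (so a half turn about y gives the same grasp; the last joint's range is limited). The gripper opens to 92 mm and grips with 3 to 60 N. Pads are 19 mm wide; open, the fingers measure 130 mm over their backs; the gripper's body (75 mm by 190 mm) begins 47 mm behind the grasp point.
Start: joints at [-1.345, 0.342, 1.524, -0, 1.275, -0.146], TCP at [0.191, -0.489, 0.227] pointing down, gripper open.
Joint ranges: [-2.53, 2.53], [-0.77, 2.02], [0.04, 2.7], [-1, 4.14], [0.28, 2.66], [-3.11, 3.11]. Speed limits (rad/s): [2.57, 2.57, 3.14, 3.14, 3.14, 3.14].

INTERFACE

Orientations are given as [roll, pitch, yaw] about the fixed x, y, z axes, in that order (R = Rz(yaw) Ry(pitch) Rx(roll)).
In Python, from cell import status, viewer, robot gives the robot as it stands. The module is installed in compiled form; this text tells all that it offers.
- The arm moves only by the shell command python3 -m pendant 'ROWS' [FORCE]. ROWS is JSON, a list that holds one entry, the list of rows, each a list of 7 numbers: the shift along the tool's x, y, z in cm, then the turn, a rotation vector about the tool's x, y, z in rad, then the finger opening in cm, from 0 to 9.18. A call has 1 to 20 rows; each row is the pose to reach, as a shift and turn from the pose commanded when the call began, along the tool's axes at that moment; what a row does not reach only later rows make up. A row lasts 1/10 s, in which the tool goes at most 50 mm and 8.59 degrees, less where a joint would pass 70% of its speed; a pose out of reach is approached as far as the arm can. A call with a gripper value outside its range is refused whole. The fingers move at their own pace and stop on an object; FORCE is the grip in N (left out, the last holds). Time passes only in rows, so rows that repeat a pose let the fingers close. It gives the time, the measured TCP pose, the force and the opening at its end, in the units of the state.
- status.observe(): the state, without advancing time (a new reading comes with each control period).
- viewer.read_camera(name): name is "scene" or "top"; returns a dict with "image" (384x512x3 uint8, red, green, blue), "range_z" (384x512 float32, m along the optical axis (not along the pixel's ray), 0 where there is no reading), "fx", "fy", "cx", "cy" (pixels), "camera_from_world" (4x4, takes a point from world to camera coordinates). Camera axes: x right, y up, looking along -z (the intrinsics and any distortion apply to the point x, -y, -z); pixel columns grow to the right and rows downward; lengths in m; the calibration is good to about 2 mm. A picture is of the moment at which its call begins.
- robot.hand_in(): hands the job in, once; it reports no verdict.
The state is a dict: "time": time; "qpos": joint angles; "qvel": joint speeds; "joint_efforts": joint torques, N m; "tool_pos": TCP position; "tool_rot": TCP orientation; "contact_force": force on the tool from outside, world axes, zero at the start; "torque": the same for the moment, N m; "opening": finger opening in m.
Only numpy, scipy, OpenCV 4.12 (cv2) and the standard library are available. Lean on these libraries where they do the work, as an engineer would, in place of code of your own. Each camera call takes 0.05 s, during which the arm holds its last target. There are 200 camera calls.

## Working session

There is one attempt and no reset: what is moved stays moved. The work goes in short steps, Python scripts to look and compute and a shell command to move; the robot and the scene stay as the last step left them, time stands still between calls to the robot, and variables do not carry over. Pictures are saved under pics/ and viewed, about 12 in all and at most 16, crops included, and the job is handed in when it is done.

```bash
mkdir -p pics; cat > h.py <<'E'
import numpy as np, cv2
from cell import status, viewer, robot
def cam(n):
    c=viewer.read_camera(n); np.savez(f'{n}.npz',**{k:np.asarray(v) for k,v in c.items()}); return c
def load(n): return dict(np.load(f'{n}.npz'))
def px2w(c,u,v,z=None):
    T=np.linalg.inv(c['camera_from_world']); d=np.array([(u-c['cx'])/c['fx'],-(v-c['cy'])/c['fy'],-1.])
    o=T[:3,3]; r=T[:3,:3]@d
    if z is None: return o+r*c['range_z'][int(v),int(u)]
    return o+r*(z-o[2])/r[2]
def w2px(c,p):
    q=c['camera_from_world']@np.r_[p,1]; return c['cx']+c['fx']*q[0]/-q[2], c['cy']-c['fy']*q[1]/-q[2]
def cloud(c):
    T=np.linalg.inv(c['camera_from_world']); h,w=c['range_z'].shape; u,v=np.meshgrid(np.arange(w),np.arange(h)); z=c['range_z']
    P=np.stack([(u-c['cx'])/c['fx']*z,-(v-c['cy'])/c['fy']*z,-z],-1); return P@T[:3,:3].T+T[:3,3]
E
python3 - <<'E'
from h import *
for n in('scene','top'):
    c=cam(n); cv2.imwrite(f'pics/{n}0.png',cv2.resize(c['image'][:,:,::-1],(800,600),interpolation=cv2.INTER_CUBIC))
    T=np.linalg.inv(c['camera_from_world']); print(n,T.round(3).tolist(),c['fx'],c['cx'],c['cy'],[k for k in c],(c['range_z']>0).mean())
s=status.observe(); print(s, robot.pinch_z)
E
```

```text
scene [[0.691, -0.403, 0.6, 1.296], [0.723, 0.411, -0.556, -0.649], [-0.022, 0.818, 0.575, 0.857], [0.0, 0.0, 0.0, 1.0]] 416.9384002742131 253.0559776590878 189.11828779138602 ['image', 'range_z', 'fx', 'fy', 'cx', 'cy', 'camera_from_world'] 0.9735260009765625
top [[-0.015, 0.988, -0.156, 0.284], [-1.0, -0.018, -0.021, 0.071], [-0.024, 0.156, 0.987, 1.524], [0.0, 0.0, 0.0, 1.0]] 472.3777986856737 251.42064951942868 191.0326276232189 ['image', 'range_z', 'fx', 'fy', 'cx', 'cy', 'camera_from_world'] 0.99615478515625
{'time': 0.1, 'qpos': array([-1.34500663e+00,  3.42618142e-01,  1.52488059e+00,  1.15894956e-05,
        1.27536023e+00, -1.45991697e-01]), 'qvel': array([ 0.00121948, -0.00273606, -0.00211919,  0.00021284,  0.00185202,
        0.00133639]), 'joint_efforts': array([ 2.29640857e-03, -4.32004917e+01, -2.44694602e+01,  7.19193416e-02,
        5.26302145e-02, -4.62736273e-05]), 'tool_pos': array([ 0.19067288, -0.48879548,  0.22614684]), 'tool_rot': array([-1.57204756e+00,  1.95180097e-04, -2.76981476e+00]), 'contact_force': array([-0.43526839,  0.20469042, -0.79196169]), 'torque': array([ 0.03202353, -0.00963384, -0.03010613]), 'opening': 0.09190632138353771} 0.0188
```

View pics/top0.png

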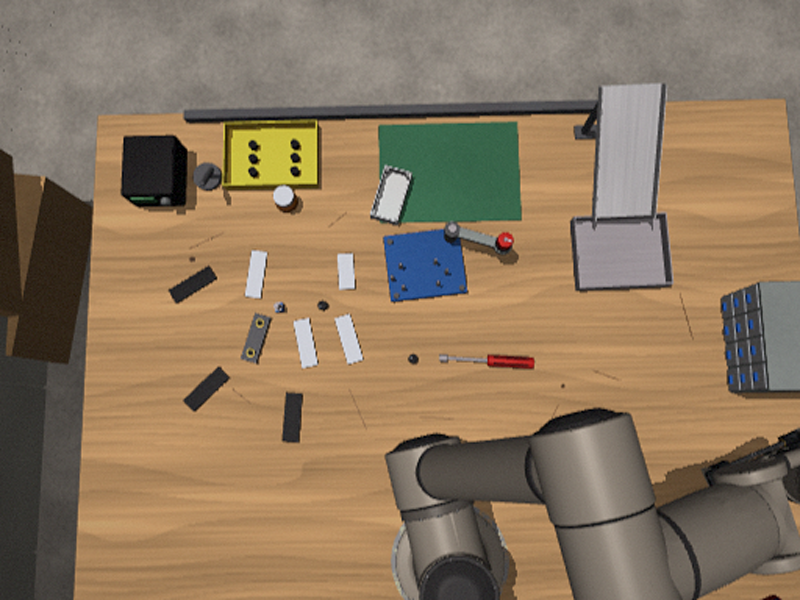

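View pics/scene0.png

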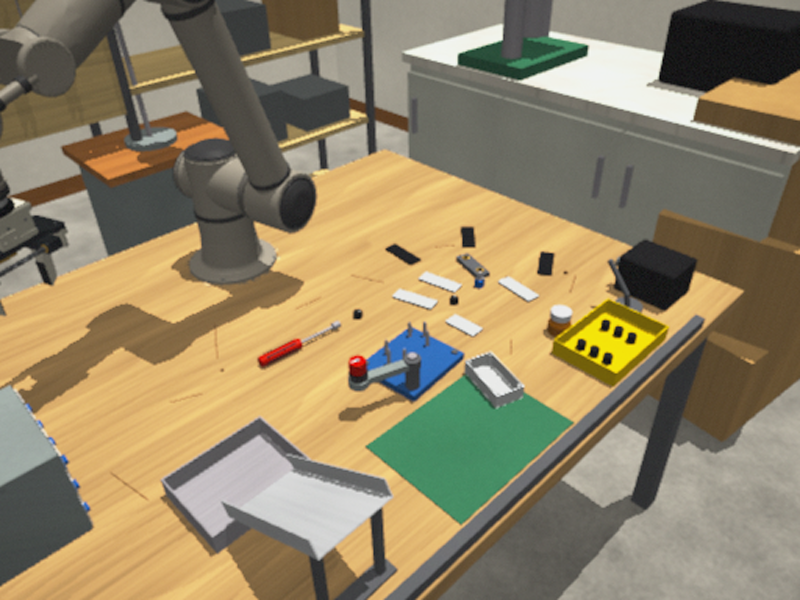

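The top view shows these candidates (800x600 pixels):
- **Full-length bars, white:** (256,274), (306,343) and (349,339).
- **Off-cut, shorter and white:** (346,271).
- **Guide, with brass bushings:** (256,338).
- **Black look-alikes, to be ignored:** (192,284), (206,388) and (292,417).
- **Others:** the jig is at (427,265), its post at (452,230), the cap at (505,240) and the bin at (621,252).

Next I'll measure and take one close crop.

```bash
cat > meas.py <<'E'
from h import *
def blobs(c,z=0.006,lo=200,plane=True):
    im=c['image'].astype(int); P=cloud(c); mx=im.max(2); mn=im.min(2)
    m=((mn>lo)&(mx-mn<35)&(P[...,0]>.3)&(P[...,0]<.75)&(P[...,1]>-.05)&(P[...,1]<.6)&(P[...,2]<.02)).astype(np.uint8)
    n,l,s,ce=cv2.connectedComponentsWithStats(m); out=[]
    for i in range(1,n):
        if s[i,4]<60: continue
        v,u=np.nonzero(l==i); W=np.array([px2w(c,a,b,z) for a,b in zip(u,v)])
        mu=W[:,:2].mean(0); C=np.cov((W[:,:2]-mu).T); w,V=np.linalg.eigh(C); L=np.sqrt(12*w[::-1]); a=np.degrees(np.arctan2(V[1,1],V[0,1]))%180
        out.append((mu.round(4).tolist(),round(a,1),(L*1000).round(0).tolist(),len(u),round(float(np.median(P[v,u,2])),4)))
    return out
if __name__=='__main__':
    for n in('top','scene'):
        c=load(n); print(n); [print(b) for b in blobs(c,lo=165)]
        P=cloud(c)
        im=c['image'].astype(int); m=((im[...,2]-im[...,0]>60)&(P[...,2]<.03)&(P[...,0]>.4)&(P[...,0]<.85)&(P[...,1]>-.25)&(P[...,1]<.15)).astype(np.uint8)
        cs,_=cv2.findContours(m,cv2.RETR_EXTERNAL,2); k=max(cs,key=cv2.contourArea); k=np.array([px2w(c,*p[0],.018)[:2] for p in k],np.float32); print('base',cv2.minAreaRect(k), 'z',np.median(P[m>0][:,2]))
        m=((im[...,0]-im[...,1]>100)&(P[...,2]>.1)).astype(np.uint8)&(P[...,0]>.3); v,u=np.nonzero(m); t=P[v,u]; top=t[:,2]>.117
        print('cap',t[top].mean(0) if top.any() else None,len(v),t[:,2].max() if len(t) else 0)
E
python3 meas.py; python3 - <<'E'
from h import *
c=load('top'); a=c['image'][135:205,230:340,::-1]; d=c['image'][150:240,95:245,::-1]
s=load('scene'); b=s['image'][195:265,210:310,::-1]
f=lambda x,w:cv2.resize(x,(w,x.shape[0]*w//x.shape[1]),interpolation=cv2.INTER_CUBIC)
A=f(a,400);B=f(b,400);D=f(d,490);h=max(A.shape[0],B.shape[0])
p=lambda x,hh,w:cv2.copyMakeBorder(x,0,hh-x.shape[0],0,w-x.shape[1],0)
cv2.imwrite('pics/crop1.png',np.vstack([np.hstack([p(A,h,400),p(B,h,400)]),p(D,300,800)]))
E
```

```text
top
([0.7245, 0.109], np.float64(138.6), [54.0, 43.0], 199, 0.0021)
([0.5832, 0.3927], np.float64(172.1), [99.0, 32.0], 291, 0.0053)
([0.5864, 0.2032], np.float64(3.9), [74.0, 33.0], 218, 0.0053)
([0.4436, 0.1979], np.float64(16.2), [99.0, 33.0], 306, 0.005)
([0.4366, 0.2879], np.float64(10.6), [99.0, 33.0], 305, 0.0049)
base ((0.5949448347091675, 0.03736015409231186), (0.1371280550956726, 0.15738196671009064), 5.935359001159668) z 0.017315957990876374
cap [ 0.61946145 -0.11676608  0.12125181] 54 0.1266253473716228
scene
([0.439, 0.2861], np.float64(10.2), [102.0, 34.0], 143, 0.0055)
([0.5854, 0.3911], np.float64(172.3), [101.0, 34.0], 151, 0.0058)
([0.445, 0.1965], np.float64(16.6), [101.0, 34.0], 158, 0.0058)
([0.588, 0.2013], np.float64(3.9), [76.0, 34.0], 146, 0.0056)
([0.7261, 0.1154], np.float64(163.2), [56.0, 32.0], 133, 0.0026)
base ((0.6002260446548462, 0.03285731375217438), (0.14080636203289032, 0.1573365032672882), 5.762075901031494) z 0.017837566375917047
cap [ 0.62361878 -0.12031857  0.12156718] 57 0.12485952413708934
```

View pics/crop1.png

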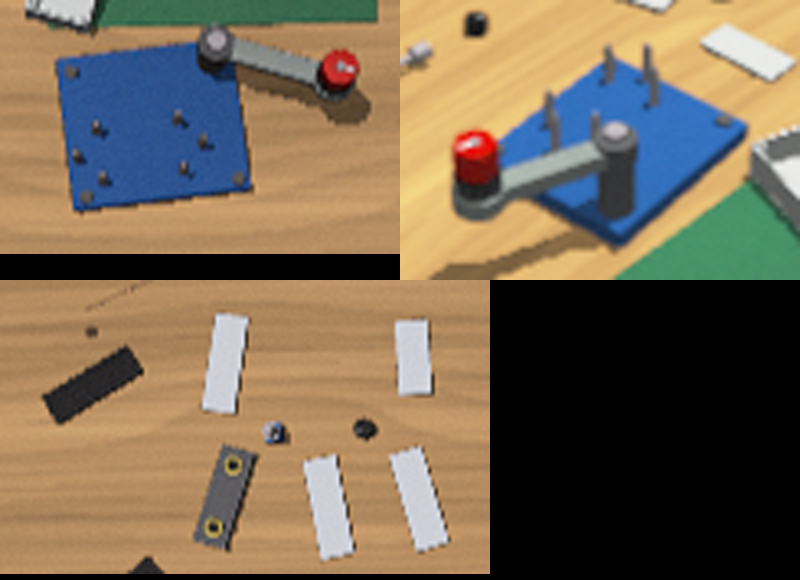

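The crop confirms three full bars, one off-cut, the guide with its bushings up, and six pins. The jig's long way runs along world y, about 96° yaw, and the arm is swung to the robot's right. Next I'll measure the pins and the guide precisely.

```bash
python3 - <<'E'
from h import *
for n in('top','scene'):
    c=load(n);P=cloud(c);im=c['image'].astype(int);print(n)
    R=(abs(P[...,0]-.585)<.07)&(abs(P[...,1]-.04)<.085)
    m=(R&(P[...,2]>.03)&(P[...,2]<.062)).astype(np.uint8)
    k,l,s,ce=cv2.connectedComponentsWithStats(m)
    for i in range(1,k):
        v,u=np.nonzero(l==i);t=P[v,u];o=t[:,2]>t[:,2].max()-.012
        if t[:,2].max()>.045: print('pin',s[i,4],t[:,2].max().round(3),t[o].mean(0).round(4),t.mean(0).round(4))
    h=(P[...,2]>.087)&(P[...,2]<.097)&(abs(P[...,0]-.66)<.04)&(abs(P[...,1]+.03)<.06); print('hub',P[h].mean(0),h.sum())
    g=(abs(P[...,0]-.457)<.1)&(abs(P[...,1]-.39)<.1)&(P[...,2]>.007)&(P[...,2]<.02)
    v,u=np.nonzero(g); W=np.array([px2w(c,a,b,.012) for a,b in zip(u,v)])[:,:2]; print('guide raw',len(v),np.median(P[g][:,2]))
    k,l,s,ce=cv2.connectedComponentsWithStats(g.astype(np.uint8))
    for i in range(1,k):
        if s[i,4]>30:
            v,u=np.nonzero(l==i);W=np.array([px2w(c,a,b,.012) for a,b in zip(u,v)])[:,:2]; r=cv2.minAreaRect(W.astype(np.float32)); C=np.cov(W.T);w,V=np.linalg.eigh(C); print(W.mean(0),np.degrees(np.arctan2(V[1,1],V[0,1])),np.sqrt(12*w),r)
    br=(im[...,0]-im[...,2]>70)&g; v,u=np.nonzero(br)
    k,l,s,ce=cv2.connectedComponentsWithStats(cv2.dilate(br.astype(np.uint8),np.ones((3,3))))
    for i in range(1,k): print('br',s[i,4],px2w(c,*ce[i],.0134)[:2])
    # bin, bystanders
    b=(P[...,2]>.035)&(P[...,2]<.045)&(P[...,1]<-.25)&(P[...,1]>-.55)&(P[...,0]>.45)&(P[...,0]<.75); q=P[b]; print('bin rim',q.min(0),q.max(0),b.sum())
    if b.sum()>5: print(cv2.minAreaRect(q[:,:2].astype(np.float32)))
E
```

```text
top
pin 17 0.057 [ 0.6374 -0.0166  0.0525] [ 0.6401 -0.0137  0.0419]
pin 7 0.055 [0.5939 0.0163 0.0519] [0.5932 0.0161 0.0474]
pin 9 0.051 [0.5873 0.0876 0.0483] [0.5866 0.0877 0.0437]
pin 7 0.057 [ 0.5734 -0.0057  0.0518] [ 0.5729 -0.0056  0.0496]
pin 6 0.053 [0.5623 0.1051 0.0504] [0.5617 0.105  0.0479]
pin 9 0.054 [0.5488 0.0117 0.0501] [0.5481 0.0117 0.0451]
pin 6 0.055 [0.5412 0.0836 0.0523] [0.5405 0.0836 0.0473]
hub [ 0.64978753 -0.02002026  0.08964141] 37
guide raw 413 0.010827846618552739
[0.4456228  0.39054422] 163.24519480393184 [0.03425834 0.10170426] ((0.4465358257293701, 0.3905637562274933), (0.034936681389808655, 0.09924869984388351), 74.08131408691406)
br 9 [0.53300893 0.42446854]
br 9 [0.53104981 0.31990004]
br 12 [0.52864175 0.36720042]
br 9 [0.50245062 0.37177247]
br 9 [0.4977382  0.47277882]
br 47 [0.47689871 0.38120125]
br 25 [0.47827192 0.35003355]
br 9 [0.47089106 0.43311842]
br 9 [0.45958407 0.34530471]
br 16 [0.45379857 0.47827754]
br 9 [0.45258527 0.31610437]
br 9 [0.44836266 0.44567618]
br 9 [0.42532307 0.42255206]
br 46 [0.41589613 0.39961996]
br 9 [0.4179
[... 657 characters left out ...]
4.400e-02]
pin 13 0.055 [0.6004 0.0141 0.0497] [0.5997 0.0139 0.0463]
pin 13 0.06 [ 0.6529 -0.0313  0.0552] [ 0.6527 -0.0311  0.0464]
hub [ 0.65405874 -0.02104279  0.09035191] 31
guide raw 186 0.011195796549816117
[0.45074154 0.38770308] 165.94541806453768 [0.03882778 0.09988612] ((0.45228639245033264, 0.38637489080429077), (0.03832206502556801, 0.10348232090473175), 73.1342544555664)
br 9 [0.39396182 0.46408798]
br 25 [0.41888193 0.40137329]
br 38 [0.48677985 0.38606608]
br 9 [0.52018863 0.34994011]
bin rim [ 0.53653313 -0.46508811  0.03503888] [ 0.69306017 -0.27202999  0.04334383] 375
((0.614355742931366, -0.3684278726577759), (0.15300670266151428, 0.19198979437351227), 1.5915876626968384)
```

```bash
cat > g.py <<'E'
# g.py x y z yaw_deg [x y z yaw ...] : row numbers for targets from present pose (chained from start of call)
import sys; from h import *
s=status.observe(); p=s['tool_pos']; ro,pi,ya=s['tool_rot']
print('now',p.round(4),np.degrees([ro,pi,ya]).round(2),'q6',s['qpos'][5].round(2),'F',s['contact_force'].round(1),'open',round(s['opening'],4),'t',round(s['time'],1))
from scipy.spatial.transform import Rotation as Ro
R=Ro.from_euler('xyz',[ro,pi,ya])
a=[float(v) for v in sys.argv[1:]]
for i in range(0,len(a),4):
    G=Ro.from_euler('xyz',[-np.pi/2,0,np.radians(a[i+3])])
    print((R.inv().apply(np.array(a[i:i+3])-p)*100).round(2).tolist(), (R.inv()*G).as_rotvec().round(3).tolist())
E
python3 g.py .45 -.15 .22 -160 .4443 .1972 .10 -163.6
```

```text
now [ 0.1907 -0.4888  0.2261] [-9.007e+01  1.000e-02 -1.587e+02] q6 -0.15 F [-0.4  0.2 -0.8] open 0.0919 t 0.1
[-36.47, 0.65, -22.14] [0.001, 0.023, -0.0]
[-48.55, 12.69, -54.68] [0.001, 0.086, -0.0]
```

```bash
python3 -m pendant '[[[-36.5,0.6,-22.1,0,0.02,0,6],[-36.5,0.6,-22.1,0,0.02,0,6],[-36.5,0.6,-22.1,0,0.02,0,6],[-36.5,0.6,-22.1,0,0.02,0,6],[-36.5,0.6,-22.1,0,0.02,0,6],[-36.5,0.6,-22.1,0,0.02,0,6],[-36.5,0.6,-22.1,0,0.02,0,6],[-36.5,0.6,-22.1,0,0.02,0,6],[-36.5,0.6,-22.1,0,0.02,0,6],[-48.55,10,-54.7,0,0.086,0,6],[-48.55,10,-54.7,0,0.086,0,6],[-48.55,10,-54.7,0,0.086,0,6],[-48.55,10,-54.7,0,0.086,0,6],[-48.55,12.7,-54.7,0,0.086,0,6],[-48.55,12.7,-54.7,0,0.086,0,6],[-48.55,12.7,-54.7,0,0.086,0,6],[-48.55,12.7,-54.7,0,0.086,0,6],[-48.55,12.7,-54.7,0,0.086,0,6],[-48.55,12.7,-54.7,0,0.086,0,6]]]' 30; python3 g.py .4443 .1972 .003 -163.6
```

```text
time: 2.0
tool_pos: [0.4441, 0.1967, 0.0995]
tool_rot: [-1.57, -0.001, -2.855]
contact_force: [0.2, 0.4, -1.0]
opening: 0.0605
now [0.4441 0.1967 0.0995] [-8.9980e+01 -5.0000e-02 -1.6356e+02] q6 1.54 F [ 0.2  0.4 -1. ] open 0.0605 t 2.0
[-0.04, 9.65, -0.05] [-0.0, 0.001, 0.001]
```

```bash
python3 -m pendant '[[[0,5,0,0,0,0,6],[0,8.5,0,0,0,0,6],[0,9.65,0,0,0,0,6],[0,9.65,0,0,0,0,6],[0,9.65,0,0,0,0,3],[0,9.65,0,0,0,0,3],[0,9.65,0,0,0,0,3],[0,9.65,0,0,0,0,3],[0,9.65,0,0,0,0,3],[0,9.65,0,0,0,0,3],[0,6,0,0,0,0,3],[0,1,0,0,0,0,3],[0,-2,0,0,0,0,3],[0,-2,0,0,0,0,3],[0,-2,0,0,0,0,3]]]' 30; python3 g.py .5688 .0489 .12 -84.2
```

```text
time: 3.5
tool_pos: [0.4443, 0.1969, 0.1199]
tool_rot: [-1.571, 0.001, -2.856]
contact_force: [0.2, -0.3, -1.8]
opening: 0.0326
now [0.4443 0.1969 0.1199] [-8.9990e+01  6.0000e-02 -1.6361e+02] q6 1.54 F [ 0.2 -0.3 -1.8] open 0.0326 t 3.5
[-7.77, 0.0, 17.71] [-0.001, -1.386, -0.001]
```

```bash
python3 -m pendant '[[[-2,0,4.4,0,-0.14,0,3],[-4,0,8.8,0,-0.28,0,3],[-6,0,13.3,0,-0.42,0,3],[-7.77,0,17.7,0,-0.56,0,3],[-7.77,0,17.7,0,-0.7,0,3],[-7.77,0,17.7,0,-0.84,0,3],[-7.77,0,17.7,0,-0.98,0,3],[-7.77,0,17.7,0,-1.12,0,3],[-7.77,0,17.7,0,-1.26,0,3],[-7.77,0,17.7,0,-1.386,0,3],[-7.77,0,17.7,0,-1.386,0,3],[-7.77,0,17.7,0,-1.386,0,3],[-7.77,0,17.7,0,-1.386,0,3],[-7.77,0,17.7,0,-1.386,0,3]]]' 30; python3 g.py .5688 .0489 .066 -84.2
python3 - <<'E'
from h import *
out=[]
for n,r in(('top',(130,215,210,320)),('scene',(170,270,200,330))):
    c=cam(n); a=c['image'][r[0]:r[1],r[2]:r[3],::-1]; out.append(cv2.resize(a,(400,a.shape[0]*400//a.shape[1]),interpolation=2))
h=max(x.shape[0] for x in out); cv2.imwrite('pics/nest1.png',np.hstack([cv2.copyMakeBorder(x,0,h-x.shape[0],0,0,0) for x in out]))
E
```

```text
time: 4.9
tool_pos: [0.5687, 0.049, 0.1193]
tool_rot: [-1.571, -0.0, -1.471]
contact_force: [0.2, -0.0, -0.4]
opening: 0.0323
now [0.5687 0.049  0.1193] [-90.03  -0.   -84.3 ] q6 -0.15 F [ 0.2 -0.  -0.4] open 0.0323 t 4.9
[0.01, 5.33, 0.02] [0.001, -0.002, 0.0]
```

View pics/nest1.png

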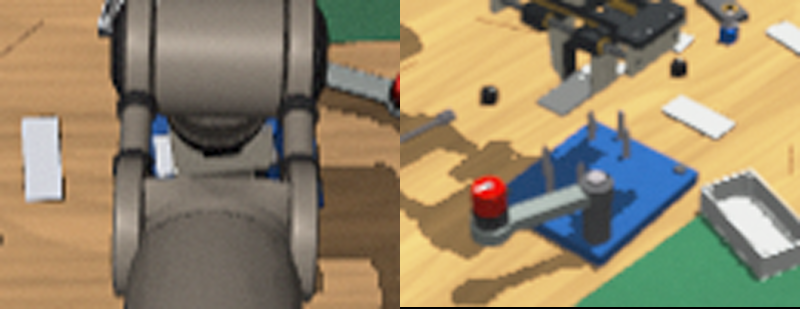

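The bar is held level over the nest, but the top view is blocked by the arm. The scene view shows the bar's right-hand end, so I'll check its extent along the nest there.

```bash
python3 - <<'E'
from h import *
c=load('scene');P=cloud(c);y=np.radians(95.8);e=np.array([np.cos(y),np.sin(y)]);f=np.array([-e[1],e[0]])
q=(P[...,:2]-[.5688,.0489]); a=q@e; b=q@f
m=(P[...,2]>.112)&(P[...,2]<.128)&(abs(a)<.07)&(abs(b)<.03)
for lo in(-.03,-.02,-.01,0,.01,.02):
    k=m&(b>=lo)&(b<lo+.01)
    if k.sum()>2: print(lo,k.sum(),a[k].min().round(4),a[k].max().round(4),P[k][:,2].mean().round(4))
print(b[m].min(),b[m].max())
# pins in scene by end pins: cloud all parts
m=(P[...,2]>.025)&(P[...,2]<.058)&(abs(a)<.065)&(abs(b)<.035)
k,l,s,ce=cv2.connectedComponentsWithStats(m.astype(np.uint8))
for i in range(1,k):
    if s[i,4]>4: w=l==i; print('pin',s[i,4],a[w].mean().round(4),b[w].mean().round(4),a[w].min().round(4),a[w].max().round(4),b[w].min().round(4),b[w].max().round(4),P[w][:,2].max().round(3))
E
```

```text
-0.03 3 -0.0117 -0.0087 0.1242
-0.02 55 -0.0527 0.0469 0.1203
-0.01 41 -0.0535 0.0464 0.1209
0 44 -0.0517 0.0161 0.1211
0.01 43 -0.0519 0.0229 0.1214
-0.02461064895525101 0.024509866998546265
pin 23 0.0339 0.0191 0.0306 0.0396 0.0153 0.023 0.055
pin 32 0.043 -0.0162 0.0302 0.0565 -0.032 -0.0006 0.055
pin 36 -0.0494 0.0055 -0.0624 -0.0335 -0.0093 0.0219 0.055
pin 13 -0.0383 -0.0275 -0.0437 -0.032 -0.03 -0.0236 0.053
```

```bash
python3 g.py .5694 .0499 .05 -84.2 .5694 .0499 .036 -84.2; python3 -m pendant '[[[-0.1,3,0.07,0,0,0,3],[-0.1,5,0.07,0,0,0,3],[-0.1,6,0.07,0,0,0,3],[-0.1,6.9,0.07,0,0,0,3],[-0.1,7.6,0.07,0,0,0,3],[-0.1,8.3,0.07,0,0,0,3],[-0.1,8.3,0.07,0,0,0,3]]]' ; python3 g.py .5694 .0499 .0215 -84.2
```

```text
now [0.5688 0.0489 0.1196] [-9.001e+01 -1.000e-02 -8.426e+01] q6 -0.15 F [-0.2 -0.4 -1. ] open 0.0325 t 5.0
[-0.09, 6.96, 0.07] [0.0, -0.001, 0.0]
[-0.09, 8.36, 0.07] [0.0, -0.001, 0.0]
time: 5.7
tool_pos: [0.5691, 0.05, 0.0362]
tool_rot: [-1.572, 0.0, -1.47]
contact_force: [-0.0, -0.2, -0.4]
opening: 0.0324
now [0.5691 0.05   0.0362] [-90.05   0.   -84.22] q6 -0.15 F [-0.  -0.2 -0.4] open 0.0324 t 5.7
[0.01, 1.47, 0.03] [0.001, -0.0, -0.0]
```

```bash
python3 -m pendant '[[[0,0.7,0,0,0,0,3],[0,1.4,0,0,0,0,3],[0,1.45,0,0,0,0,3],[0,1.45,0,0,0,0,4.5],[0,1.45,0,0,0,0,4.5],[0,1.45,0,0,0,0,4.5],[0,1.45,0,0,0,0,4.5],[0,0,0,0,0,0,4.5],[0,-4,0,0,0,0,4.5],[0,-8.4,0,0,0,0,4.5],[0,-8.4,0,0,0,0,6],[0,-8.4,0,0,0,0,6]]]' ; python3 g.py .4378 .287 .12 -169.6
```

```text
time: 6.9
tool_pos: [0.5699, 0.05, 0.1218]
tool_rot: [-1.568, -0.0, -1.47]
contact_force: [-0.8, -0.1, -0.1]
opening: 0.0563
now [0.5699 0.05   0.1218] [-8.985e+01 -3.000e-02 -8.421e+01] q6 -0.15 F [-0.8 -0.1 -0.1] open 0.0563 t 6.9
[-24.91, 0.14, -10.75] [-0.002, 1.49, -0.002]
```

Next is bar B. I'll move above it, away from the nest, and check the first bar in the same pictures.

```bash
python3 -m pendant '[[[-5,0,-2,0,0.14,0,6],[-9,0,-4,0,0.28,0,6],[-13,0,-5.7,0,0.42,0,6],[-17,0,-7.5,0,0.56,0,6],[-21,0,-9,0,0.7,0,6],[-24.9,0.1,-10.75,0,0.84,0,6],[-24.9,0.1,-10.75,0,0.98,0,6],[-24.9,0.1,-10.75,0,1.12,0,6],[-24.9,0.1,-10.75,0,1.26,0,6],[-24.9,0.1,-10.75,0,1.4,0,6],[-24.9,0.1,-10.75,0,1.49,0,6],[-24.9,0.1,-10.75,0,1.49,0,6],[-24.9,0.1,-10.75,0,1.49,0,6]]]'; python3 g.py .4378 .287 .003 -169.6
python3 - <<'E'
from h import *
out=[]
for n,r in(('top',(130,215,210,320)),('scene',(170,270,200,330))):
    c=cam(n); a=c['image'][r[0]:r[1],r[2]:r[3],::-1]; out.append(cv2.resize(a,(400,a.shape[0]*400//a.shape[1]),interpolation=2))
h=max(x.shape[0] for x in out); cv2.imwrite('pics/nest2.png',np.hstack([cv2.copyMakeBorder(x,0,h-x.shape[0],0,0,0) for x in out]))
from meas import blobs
for n in('top','scene'): [print(n,b) for b in blobs(load(n),lo=165)]
E
```

```text
time: 8.2
tool_pos: [0.4367, 0.2866, 0.1186]
tool_rot: [-1.57, -0.002, -2.957]
contact_force: [-0.1, 0.2, 0.1]
opening: 0.0599
now [0.4367 0.2866 0.1186] [-8.9960e+01 -1.2000e-01 -1.6943e+02] q6 1.82 F [-0.1  0.2  0.1] open 0.0599 t 8.2
[-0.14, 11.56, -0.03] [-0.001, 0.003, 0.002]
top ([0.7241, 0.1091], np.float64(136.9), [54.0, 43.0], 201, 0.0021)
top ([0.5927, 0.3925], np.float64(168.5), [83.0, 32.0], 238, 0.0049)
top ([0.5863, 0.203], np.float64(4.2), [76.0, 33.0], 223, 0.0054)
scene ([0.5852, 0.3909], np.float64(172.4), [100.0, 34.0], 153, 0.006)
scene ([0.4672, 0.2916], np.float64(178.8), [43.0, 34.0], 62, 0.0058)
scene ([0.588, 0.2013], np.float64(3.3), [77.0, 35.0], 145, 0.0057)
scene ([0.7257, 0.1154], np.float64(162.5), [56.0, 32.0], 133, 0.0028)
```

View pics/nest2.png

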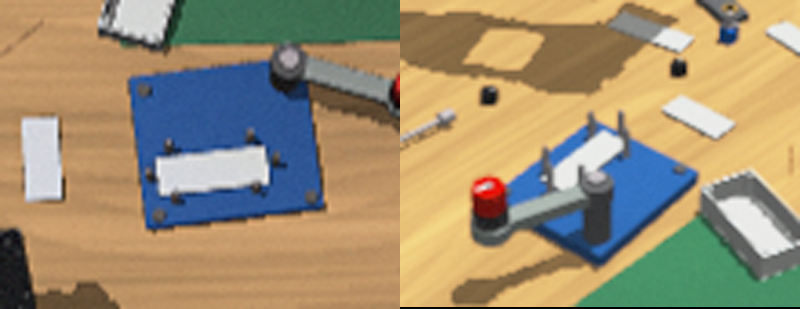

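The bar lies flat between the six pins. I'll measure it in the nest to refine the target, and pick bar B in the same step.

```bash
cat > nest.py <<'E'
from h import *; import sys
def nest(z):
  for n in('top','scene'):
    c=load(n);P=cloud(c);im=c['image'].astype(int)
    m=((im.min(2)>150)&(im.max(2)-im.min(2)<40)&(abs(P[...,0]-.569)<.04)&(abs(P[...,1]-.049)<.065)&(P[...,2]>z-.006)&(P[...,2]<z+.008)).astype(np.uint8)
    v,u=np.nonzero(m);W=np.array([px2w(c,a,b,z) for a,b in zip(u,v)])[:,:2];C=np.cov(W.T);w,V=np.linalg.eigh(C)
    print(n,len(v),W.mean(0).round(4),np.degrees(np.arctan2(V[1,1],V[0,1]))%180,np.sqrt(12*w).round(3),'z',np.median(P[v,u,2]).round(4),cv2.minAreaRect(W.astype(np.float32)))
if __name__=='__main__': nest(float(sys.argv[1]))
E
python3 nest.py .024
python3 -m pendant '[[[-0.13,5,0,0,0,0,6],[-0.13,9,0,0,0,0,6],[-0.13,11,0,0,0,0,6],[-0.13,11.55,0,0,0,0,6],[-0.13,11.55,0,0,0,0,6],[-0.13,11.55,0,0,0,0,3],[-0.13,11.55,0,0,0,0,3],[-0.13,11.55,0,0,0,0,3],[-0.13,11.55,0,0,0,0,3],[-0.13,11.55,0,0,0,0,3],[-0.13,11.55,0,0,0,0,3],[-0.13,8,0,0,0,0,3],[-0.13,3,0,0,0,0,3],[-0.13,0,0,0,0,0,3],[-0.13,0,0,0,0,0,3],[-0.13,0,0,0,0,0,3]]]' 30; python3 g.py .5694 .0499 .12 -84.2
```

```text
top 289 [0.5683 0.0495] 95.18172376366017 [0.034 0.098] z 0.0235 ((0.5686588287353516, 0.0495615117251873), (0.03472309932112694, 0.09730541706085205), 5.718083381652832)
scene 192 [0.5697 0.0502] 96.60403706787143 [0.033 0.098] z 0.0238 ((0.5703256130218506, 0.048132263123989105), (0.034582920372486115, 0.1010814681649208), 7.049472332000732)
time: 9.9
tool_pos: [0.4386, 0.2871, 0.1199]
tool_rot: [-1.571, 0.001, -2.96]
contact_force: [0.1, 0.8, -0.6]
opening: 0.0298
now [0.4386 0.2871 0.1199] [-9.0010e+01  6.0000e-02 -1.6959e+02] q6 1.82 F [ 0.1  0.8 -0.6] open 0.0298 t 9.9
[-8.57, -0.0, 25.7] [-0.001, -1.49, -0.001]
```

The opening is 29.8 mm, the commanded value, so the grasp probably missed. I'll look.

```bash
python3 - <<'E'
from h import *
out=[]
for n,r in(('top',(140,280,80,260)),('scene',(120,240,180,360))):
    c=cam(n); a=c['image'][r[0]:r[1],r[2]:r[3],::-1]; out.append(cv2.resize(a,(400,a.shape[0]*400//a.shape[1]),interpolation=2))
h=max(x.shape[0] for x in out); cv2.imwrite('pics/b2.png',np.hstack([cv2.copyMakeBorder(x,0,h-x.shape[0],0,0,0) for x in out]))
from meas import blobs
for n in('top','scene'): [print(n,b) for b in blobs(load(n),lo=120)]
E
```

```text
top ([0.7243, 0.1091], np.float64(138.7), [55.0, 43.0], 207, 0.0024)
top ([0.5937, 0.3923], np.float64(168.7), [82.0, 33.0], 241, 0.005)
top ([0.5861, 0.2028], np.float64(3.3), [77.0, 33.0], 231, 0.0049)
scene ([0.4344, 0.2887], np.float64(8.9), [100.0, 34.0], 140, 0.006)
scene ([0.5865, 0.3899], np.float64(171.7), [103.0, 36.0], 163, 0.0058)
scene ([0.5887, 0.2006], np.float64(2.6), [76.0, 36.0], 153, 0.0059)
scene ([0.7257, 0.1178], np.float64(162.5), [59.0, 38.0], 162, 0.0028)
```

View pics/b2.png

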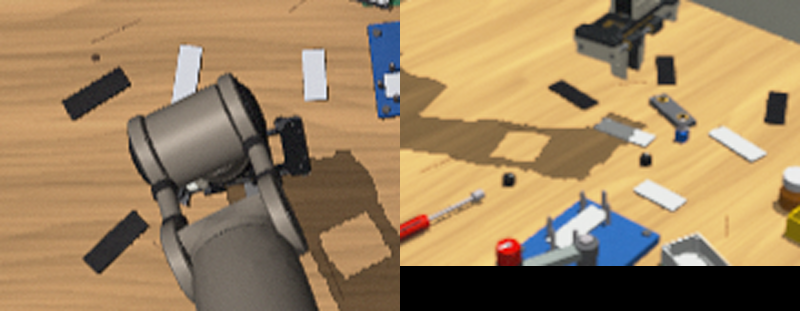

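The bar slipped out. It's still on the bench, at about (0.433, 0.290). I'll retry lower, with a full close command.

```bash
python3 g.py .4335 .2893 .0015 -170.6; python3 -m pendant '[[[0,0,0,0,0,0,6],[0,0,0,0,0,0,6],[0.46,5,-0.31,0,0.017,0,6],[0.46,9,-0.31,0,0.017,0,6],[0.46,11,-0.31,0,0.017,0,6],[0.46,11.84,-0.31,0,0.017,0,6],[0.46,11.84,-0.31,0,0.017,0,6],[0.46,11.84,-0.31,0,0.017,0,6]]]' ; python3 g.py .4335 .2893 .0015 -170.6
```

```text
now [0.4378 0.2867 0.1184] [-8.9960e+01 -1.5000e-01 -1.6958e+02] q6 1.82 F [-0.5  0.4 -0.5] open 0.0304 t 10.0
[0.34, 11.69, -0.34] [-0.001, 0.018, 0.003]
time: 10.8
tool_pos: [0.4338, 0.2895, 0.0015]
tool_rot: [-1.571, 0.0, -2.977]
contact_force: [-0.5, -0.4, -0.4]
opening: 0.0599
now [0.4338 0.2895 0.0015] [-9.0000e+01  3.0000e-02 -1.7056e+02] q6 1.85 F [-0.5 -0.4 -0.4] open 0.0599 t 10.8
[0.04, 0.0, 0.01] [0.0, 0.001, -0.0]
```

```bash
python3 -m pendant '[[[0,0,0,0,0,0,0],[0,0,0,0,0,0,0],[0,0,0,0,0,0,0],[0,0,0,0,0,0,0],[0,0,0,0,0,0,0],[0,0,0,0,0,0,0],[0,0,0,0,0,0,0]]]' 40; python3 -m pendant '[[[0,-3,0,0,0,0,0],[0,-7,0,0,0,0,0],[0,-11.8,0,0,0,0,0],[0,-11.8,0,0,0,0,0],[0,-11.8,0,0,0,0,0]]]'; python3 g.py .5694 .0499 .12 -84.2
```

```text
time: 11.5
tool_pos: [0.4336, 0.2894, 0.0014]
tool_rot: [-1.571, 0.0, -2.977]
contact_force: [0.0, -0.2, 1.9]
opening: 0.0327
time: 12.0
tool_pos: [0.4339, 0.2895, 0.1201]
tool_rot: [-1.571, 0.002, -2.977]
contact_force: [-0.3, 0.4, -0.9]
opening: 0.0331
now [0.4339 0.2895 0.1201] [-9.0030e+01  1.3000e-01 -1.7055e+02] q6 1.85 F [-0.3  0.4 -0.9] open 0.0331 t 12.0
[-9.44, 0.02, 25.86] [-0.001, -1.507, -0.002]
```

```bash
python3 -m pendant '[[[-2,0,4.5,0,-0.14,0,0],[-4,0,9,0,-0.28,0,0],[-6,0,13.5,0,-0.42,0,0],[-7.5,0,18,0,-0.56,0,0],[-8.5,0,22,0,-0.7,0,0],[-9.44,0,25.86,0,-0.84,0,0],[-9.44,0,25.86,0,-0.98,0,0],[-9.44,0,25.86,0,-1.12,0,0],[-9.44,0,25.86,0,-1.26,0,0],[-9.44,0,25.86,0,-1.4,0,0],[-9.44,0,25.86,0,-1.507,0,0],[-9.44,0,25.86,0,-1.507,0,0],[-9.44,0,25.86,0,-1.507,0,0],[-9.44,0,25.86,0,-1.507,0,0]]]'
cat > ext.py <<'E'
from h import *
c=cam('scene');P=cloud(c);y=np.radians(95.8);e=np.array([np.cos(y),np.sin(y)]);f=np.array([-e[1],e[0]])
q=(P[...,:2]-[.5694,.0499]); a=q@e; b=q@f
m=(P[...,2]>.11)&(P[...,2]<.13)&(abs(a)<.07)&(abs(b)<.03)
for lo in(-.02,-.01,0,.01):
    k=m&(b>=lo)&(b<lo+.01)
    if k.sum()>2: print(lo,k.sum(),a[k].min().round(4),a[k].max().round(4),P[k][:,2].mean().round(4))
k=m&(a<-.025); print('b range',b[k].min(),b[k].max(),'z vs a',np.polyfit(a[m],P[m][:,2],1))
E
python3 ext.py; python3 g.py .5694 .0499 .05 -84.2 .5694 .0499 .04 -84.2
```

```text
time: 13.4
tool_pos: [0.5687, 0.0497, 0.1185]
tool_rot: [-1.572, 0.0, -1.472]
contact_force: [-0.3, 0.9, -1.6]
opening: 0.0327
-0.02 50 -0.0528 0.0446 0.1219
-0.01 45 -0.0524 0.0101 0.1229
0 50 -0.0524 0.0221 0.1226
0.01 43 -0.0507 0.0267 0.1234
b range -0.019068719869320273 0.01623391881553643 z vs a [0.01363153 0.12308984]
now [0.5688 0.0498 0.1187] [-90.05   0.   -84.31] q6 -0.15 F [-0.7 -0.2 -0.8] open 0.0328 t 13.4
[-0.01, 6.87, 0.06] [0.001, -0.002, -0.0]
[-0.01, 7.87, 0.07] [0.001, -0.002, -0.0]
```

```bash
python3 -m pendant '[[[0,3,0.06,0,0,0,0],[0,5,0.06,0,0,0,0],[0,6,0.06,0,0,0,0],[0,6.9,0.06,0,0,0,0],[0,7.7,0.06,0,0,0,0],[0,8.3,0.06,0,0,0,0]]]' ; python3 g.py .5694 .0499 .0265 -84.2
```

```text
time: 14.05
tool_pos: [0.57, 0.0498, 0.0362]
tool_rot: [-1.57, -0.0, -1.47]
contact_force: [-0.0, 0.7, -1.8]
opening: 0.0332
now [0.57   0.0498 0.0362] [-8.996e+01 -1.000e-02 -8.422e+01] q6 -0.15 F [-0.   0.7 -1.8] open 0.0332 t 14.1
[-0.02, 0.97, -0.06] [-0.001, -0.0, 0.0]
```

```bash
python3 -m pendant '[[[0,0.6,-0.03,0,0,0,0],[0,0.95,-0.03,0,0,0,0],[0,0.95,-0.03,0,0,0,0],[0,0.95,-0.03,0,0,0,4.5],[0,0.95,-0.03,0,0,0,4.5],[0,0.95,-0.03,0,0,0,4.5],[0,0.95,-0.03,0,0,0,4.5],[0,-1,0,0,0,0,4.5],[0,-5,0,0,0,0,4.5],[0,-8.4,0,0,0,0,6],[0,-8.4,0,0,0,0,6],[0,-8.4,0,0,0,0,6]]]' ; python3 g.py .5835 .3925 .12 -187.8
```

```text
time: 15.25
tool_pos: [0.57, 0.0498, 0.121]
tool_rot: [-1.569, -0.0, -1.47]
contact_force: [0.6, -0.0, -0.3]
opening: 0.0596
now [0.57   0.0498 0.121 ] [-8.990e+01 -2.000e-02 -8.421e+01] q6 -0.15 F [ 0.6 -0.  -0.3] open 0.0596 t 15.2
[-33.96, 0.1, 4.8] [-0.002, 1.808, -0.001]
```

```bash
python3 -m pendant '[[[-4,0,0.5,0,0.14,0,6],[-8,0,1,0,0.28,0,6],[-12,0,1.5,0,0.42,0,6],[-16,0,2,0,0.56,0,6],[-20,0,3,0,0.7,0,6],[-24,0,4,0,0.84,0,6],[-28,0,4.8,0,0.98,0,6],[-31,0,4.8,0,1.12,0,6],[-33.9,0.1,4.87,0,1.26,0,6],[-33.9,0.1,4.87,0,1.4,0,6],[-33.9,0.1,4.87,0,1.54,0,6],[-33.9,0.1,4.87,0,1.68,0,6],[-33.9,0.1,4.87,0,1.808,0,6],[-33.9,0.1,4.87,0,1.808,0,6],[-33.9,0.1,4.87,0,1.808,0,6],[-33.9,0.1,4.87,0,1.808,0,6]]]'; python3 - <<'E'
from h import *
from nest import nest
from meas import blobs
for n in('top','scene'): cam(n); [print(n,b) for b in blobs(load(n),lo=165)]
nest(.030)
E
python3 g.py .5843 .3919 .0015 -187.8
```

```text
time: 16.85
tool_pos: [0.5837, 0.3918, 0.1185]
tool_rot: [-1.57, -0.001, 3.008]
contact_force: [-0.4, -0.8, 0.6]
opening: 0.0601
top ([0.7243, 0.1091], np.float64(139.2), [54.0, 43.0], 204, 0.0024)
top ([0.5864, 0.2031], np.float64(3.4), [77.0, 33.0], 228, 0.0049)
scene ([0.5874, 0.2018], np.float64(2.1), [77.0, 36.0], 150, 0.0055)
scene ([0.7253, 0.1154], np.float64(163.3), [56.0, 32.0], 133, 0.0025)
top 286 [0.5681 0.0488] 96.80973462833417 [0.033 0.099] z 0.0292 ((0.5690449476242065, 0.04892008379101753), (0.034590233117341995, 0.09782899171113968), 6.612088203430176)
scene 203 [0.571  0.0497] 98.99688959053752 [0.033 0.099] z 0.0296 ((0.5718516111373901, 0.047107163816690445), (0.03560385853052139, 0.10303312540054321), 10.11553955078125)
now [0.5839 0.3919 0.119 ] [-8.9980e+01 -2.0000e-02  1.7228e+02] q6 2.19 F [ 0.4 -0.  -0.1] open 0.06 t 16.9
[-0.05, 11.75, -0.01] [-0.0, 0.001, 0.0]
```

Two bars are stacked, with the top at 29.5 mm. Picking bar C.

```bash
python3 -m pendant '[[[0,5,0,0,0,0,6],[0,9,0,0,0,0,6],[0,11,0,0,0,0,6],[0,11.75,0,0,0,0,6],[0,11.75,0,0,0,0,6],[0,11.75,0,0,0,0,0],[0,11.75,0,0,0,0,0],[0,11.75,0,0,0,0,0],[0,11.75,0,0,0,0,0],[0,11.75,0,0,0,0,0],[0,11.75,0,0,0,0,0],[0,11.75,0,0,0,0,0],[0,8,0,0,0,0,0],[0,4,0,0,0,0,0],[0,0,0,0,0,0,0],[0,0,0,0,0,0,0],[0,0,0,0,0,0,0]]]' 40; python3 g.py .5694 .0499 .12 -84.2
```

```text
time: 18.65
tool_pos: [0.5842, 0.3921, 0.1202]
tool_rot: [-1.572, 0.001, 3.005]
contact_force: [0.2, 0.0, -1.4]
opening: 0.0329
now [0.5842 0.3921 0.1202] [-9.005e+01  8.000e-02  1.722e+02] q6 2.19 F [ 0.2  0.  -1.4] open 0.0329 t 18.6
[-3.18, -0.01, 34.11] [-0.001, -1.808, -0.002]
```

```bash
python3 -m pendant '[[[0,0,4,0,-0.14,0,0],[0,0,8,0,-0.28,0,0],[0,0,12,0,-0.42,0,0],[0,0,16,0,-0.56,0,0],[-1,0,20,0,-0.7,0,0],[-1,0,24,0,-0.84,0,0],[-2,0,28,0,-0.98,0,0],[-3,0,31,0,-1.12,0,0],[-3.18,0,34.1,0,-1.26,0,0],[-3.18,0,34.1,0,-1.4,0,0],[-3.18,0,34.1,0,-1.54,0,0],[-3.18,0,34.1,0,-1.68,0,0],[-3.18,0,34.1,0,-1.808,0,0],[-3.18,0,34.1,0,-1.808,0,0],[-3.18,0,34.1,0,-1.808,0,0],[-3.18,0,34.1,0,-1.808,0,0]]]'; python3 ext.py;python3 g.py .5694 .0499 .0425 -84.2
```

```text
time: 20.25
tool_pos: [0.5687, 0.0499, 0.1186]
tool_rot: [-1.572, 0.0, -1.472]
contact_force: [0.5, -0.1, -0.4]
opening: 0.0329
-0.02 48 -0.0518 0.0435 0.1215
-0.01 44 -0.0514 0.0477 0.122
0 46 -0.0512 0.0159 0.1224
0.01 44 -0.051 0.0276 0.123
b range -0.018937571624618208 0.016780319375552164 z vs a [0.0080099  0.12254199]
now [0.5689 0.0499 0.1188] [-9.006e+01  1.000e-02 -8.433e+01] q6 -0.15 F [-0.7  0.2  0. ] open 0.0329 t 20.3
[0.0, 7.63, 0.06] [0.001, -0.002, -0.0]
```

```bash
python3 -m pendant '[[[0.05,3,0.05,0,0,0,0],[0.05,5,0.05,0,0,0,0],[0.05,6,0.05,0,0,0,0],[0.05,6.9,0.05,0,0,0,0],[0.05,7.6,0.05,0,0,0,0]]]' ; python3 g.py .5694 .0499 .0325 -84.2
```

```text
time: 20.8
tool_pos: [0.57, 0.0494, 0.0431]
tool_rot: [-1.57, -0.0, -1.47]
contact_force: [-0.1, 0.6, -0.5]
opening: 0.0331
now [0.57   0.0494 0.0431] [-8.996e+01 -1.000e-02 -8.424e+01] q6 -0.15 F [-0.1  0.6 -0.5] open 0.0331 t 20.8
[-0.06, 1.06, -0.06] [-0.001, -0.001, 0.0]
```

```bash
python3 -m pendant '[[[0,0.6,-0.03,0,0,0,0],[0,1.05,-0.03,0,0,0,0],[0,1.05,-0.03,0,0,0,0],[0,1.05,-0.03,0,0,0,4.5],[0,1.05,-0.03,0,0,0,4.5],[0,1.05,-0.03,0,0,0,4.5],[0,1.05,-0.03,0,0,0,4.5],[0,-1,0,0,0,0,4.5],[0,-4,0,0,0,0,4.5],[0,-7.7,0,0,0,0,6],[0,-7.7,0,0,0,0,6],[0,-7.7,0,0,0,0,6]]]' ; python3 g.py .449 .3888 .15 -196.3
```

```text
time: 22.0
tool_pos: [0.5701, 0.0494, 0.1211]
tool_rot: [-1.569, -0.0, -1.47]
contact_force: [-0.5, 0.7, 0.3]
opening: 0.059
now [0.5701 0.0494 0.1211] [-8.988e+01 -2.000e-02 -8.421e+01] q6 -0.15 F [-0.5  0.7  0.3] open 0.059 t 22.0
[-34.99, -2.92, -8.62] [-0.002, 1.956, -0.002]
```

```bash
cat > guide.py <<'E'
from h import *
from meas import blobs
def guide(cx,cy,r=.075):
  for n in('top','scene'):
    c=cam(n);P=cloud(c);im=c['image'].astype(int)
    g=(np.hypot(P[...,0]-cx,P[...,1]-cy)<r)&(P[...,2]>.004)&(P[...,2]<.02)&((im.max(2)-im.min(2)<30)|(P[...,2]>.009))
    k,l,s,ce=cv2.connectedComponentsWithStats(g.astype(np.uint8)); i=1+s[1:,4].argmax()
    m=l==i; v,u=np.nonzero(m); W=np.array([px2w(c,a,b,.012) for a,b in zip(u,v)])[:,:2]
    r_=cv2.minAreaRect(W.astype(np.float32)); C=np.cov(W.T);w,V=np.linalg.eigh(C); print(n,len(v),W.mean(0).round(4),(np.degrees(np.arctan2(V[1,1],V[0,1]))%180).round(1),np.sqrt(12*w).round(3),[np.round(x,4) for x in r_])
    hull=cv2.morphologyEx(m.astype(np.uint8),cv2.MORPH_CLOSE,np.ones((5,5)))
    br=((im[...,0]-im[...,2]>45)&(hull>0)).astype(np.uint8); br=cv2.erode(hull,np.ones((3,3)))&br
    k,l,s,ce=cv2.connectedComponentsWithStats(cv2.morphologyEx(br,cv2.MORPH_CLOSE,np.ones((3,3))))
    for i in range(1,k):
        if s[i,4]>3: print(' br',s[i,4],px2w(c,*ce[i],.0134)[:2].round(4))
    [print('  ',b) for b in blobs(load(n),lo=165)]
guide(.448,.389)
E
python3 guide.py
```

```text
top 315 [0.4465 0.3899] 163.0 [0.035 0.099] [array([0.4466, 0.39  ]), array([0.0349, 0.0989]), np.float64(73.4029)]
 br 26 [0.4781 0.3812]
 br 28 [0.4172 0.4004]
   ([0.5861, 0.2031], np.float64(4.3), [75.0, 33.0], 222, 0.0048)
scene 147 [0.4518 0.3867] 164.4 [0.04  0.101] [array([0.4529, 0.3864]), array([0.0402, 0.1054]), np.float64(70.1729)]
 br 8 [0.4197 0.3991]
 br 12 [0.4784 0.3812]
   ([0.5876, 0.2011], np.float64(3.6), [78.0, 35.0], 148, 0.0059)
   ([0.7256, 0.1156], np.float64(163.9), [57.0, 32.0], 136, 0.0025)
```

```bash
python3 g.py .448 .3898 .12 -197; python3 -m pendant '[[[-4,-1,-1,0,0.14,0,6],[-8,-1.5,-2,0,0.28,0,6],[-12,-2,-3,0,0.42,0,6],[-16,-2,-4,0,0.56,0,6],[-20,-2,-5,0,0.7,0,6],[-24,-2,-6,0,0.84,0,6],[-28,-2,-7,0,0.98,0,6],[-32,-2,-8.6,0,1.12,0,6],[-35.1,-2,-8.7,0,1.26,0,6],[-35.1,-2,-8.7,0,1.4,0,6],[-35.1,0,-8.7,0,1.54,0,6],[-35.1,0,-8.7,0,1.68,0,6],[-35.1,0,-8.7,0,1.82,0,6],[-35.1,0,-8.7,0,1.968,0,6],[-35.1,0,-8.7,0,1.968,0,6],[-35.1,0,-8.7,0,1.968,0,6],[-35.1,0,-8.7,0,1.968,0,6]]]';python3 g.py .448 .3898 .003 -197;  python3 -c "
from h import *
from nest import nest
cam('top');cam('scene');nest(.036)"
```

```text
now [0.5689 0.0494 0.1193] [-9.011e+01  1.000e-02 -8.421e+01] q6 -0.15 F [ 0.2 -0.2  0.1] open 0.06 t 22.1
[-35.08, -0.05, -8.6] [0.001, 1.968, 0.002]
time: 23.8
tool_pos: [0.4475, 0.3896, 0.1197]
tool_rot: [-1.57, -0.001, 2.848]
contact_force: [0.4, -0.0, 0.1]
opening: 0.0602
now [0.4475 0.3896 0.1197] [-8.995e+01 -3.000e-02  1.632e+02] q6 2.45 F [ 0.4 -0.   0.1] open 0.0602 t 23.8
[-0.05, 11.67, -0.04] [-0.001, 0.003, 0.001]
top 291 [0.5679 0.0495] 96.81589830979436 [0.033 0.1  ] z 0.0359 ((0.5686635375022888, 0.050380509346723557), (0.03414236754179001, 0.09905359894037247), 6.445649147033691)
scene 206 [0.571  0.0486] 98.13015762079641 [0.033 0.099] z 0.0357 ((0.5707944631576538, 0.04820554330945015), (0.03726977854967117, 0.10508928447961807), 8.789379119873047)
```

The three-bar stack has its top at 36 mm, centred on the nest. Picking the guide.

```bash
python3 -m pendant '[[[-0.05,5,-0.04,0,0,0,6],[-0.05,9,-0.04,0,0,0,6],[-0.05,11,-0.04,0,0,0,6],[-0.05,11.65,-0.04,0,0,0,6],[-0.05,11.65,-0.04,0,0,0,6],[-0.05,11.65,-0.04,0,0,0,0],[-0.05,11.65,-0.04,0,0,0,0],[-0.05,11.65,-0.04,0,0,0,0],[-0.05,11.65,-0.04,0,0,0,0],[-0.05,11.65,-0.04,0,0,0,0],[-0.05,11.65,-0.04,0,0,0,0],[-0.05,11.65,-0.04,0,0,0,0],[0,8,0,0,0,0,0],[0,4,0,0,0,0,0],[0,0,0,0,0,0,0],[0,0,0,0,0,0,0],[0,0,0,0,0,0,0]]]' 50; python3 g.py .5694 .0497 .12 -84.2
```

```text
time: 25.6
tool_pos: [0.4476, 0.3898, 0.1204]
tool_rot: [-1.571, 0.0, 2.845]
contact_force: [0.1, -0.1, -3.3]
opening: 0.0332
now [0.4476 0.3898 0.1204] [-9.0020e+01  2.0000e-02  1.6303e+02] q6 2.45 F [ 0.1 -0.1 -3.3] open 0.0332 t 25.6
[-21.57, 0.04, 28.97] [-0.0, -1.968, -0.001]
```

```bash
python3 -m pendant '[[[-3,0,3.5,0,-0.14,0,0],[-6,0,7,0,-0.28,0,0],[-9,0,10.5,0,-0.42,0,0],[-12,0,14,0,-0.56,0,0],[-14,0,17.5,0,-0.7,0,0],[-16,0,21,0,-0.84,0,0],[-18,0,24,0,-0.98,0,0],[-20,0,27,0,-1.12,0,0],[-21.5,0,29,0,-1.26,0,0],[-21.57,0,29,0,-1.4,0,0],[-21.57,0,29,0,-1.54,0,0],[-21.57,0,29,0,-1.68,0,0],[-21.57,0,29,0,-1.82,0,0],[-21.57,0,29,0,-1.968,0,0],[-21.57,0,29,0,-1.968,0,0],[-21.57,0,29,0,-1.968,0,0],[-21.57,0,29,0,-1.968,0,0]]]'; python3 ext.py;python3 g.py .5694 .0498 .05 -84.2
```

```text
time: 27.3
tool_pos: [0.5689, 0.0495, 0.1194]
tool_rot: [-1.573, 0.0, -1.473]
contact_force: [0.4, 0.4, -2.9]
opening: 0.0332
-0.02 66 -0.0516 0.0451 0.1234
-0.01 49 -0.0508 0.006 0.1253
0 50 -0.0529 0.0223 0.1254
0.01 40 -0.0501 0.0272 0.1257
b range -0.020149589162432462 0.018933820885762197 z vs a [0.02924939 0.12544897]
now [0.5691 0.0495 0.1196] [-9.007e+01  1.000e-02 -8.434e+01] q6 -0.15 F [-0.1  0.6 -2.2] open 0.033 t 27.4
[-0.02, 6.96, 0.04] [0.001, -0.003, -0.0]
```

```bash
python3 -m pendant '[[[0,3,0.05,0,0,0,0],[0,5,0.05,0,0,0,0],[0,6,0.05,0,0,0,0],[0,6.9,0.05,0,0,0,0],[0,7.4,0.05,0,0,0,0],[0,7.4,0.05,0,0,0,0]]]' ; python3 g.py .5694 .0497 .0395 -84.2
```

```text
time: 27.95
tool_pos: [0.5699, 0.0495, 0.0462]
tool_rot: [-1.571, -0.0, -1.47]
contact_force: [0.5, -0.4, -2.1]
opening: 0.033
now [0.5699 0.0495 0.0462] [-90.01  -0.   -84.23] q6 -0.15 F [ 0.5 -0.4 -2.1] open 0.033 t 27.9
[-0.02, 0.67, -0.05] [0.0, -0.001, 0.0]
```

Next I'll place the guide, release it, and lift straight up. Then I'll head for the off-cut at about (0.587, 0.202), 3.7°.

```bash
python3 -m pendant '[[[0,0.4,-0.03,0,0,0,0],[0,0.66,-0.03,0,0,0,0],[0,0.66,-0.03,0,0,0,0],[0,0.66,-0.03,0,0,0,4.5],[0,0.66,-0.03,0,0,0,4.5],[0,0.66,-0.03,0,0,0,4.5],[0,0.66,-0.03,0,0,0,4.5],[0,-1.5,0,0,0,0,4.5],[0,-4,0,0,0,0,4.5],[0,-7.4,0,0,0,0,6],[0,-7.4,0,0,0,0,6],[0,-7.4,0,0,0,0,6]]]' ; python3 g.py .587 .2021 .12 -176.3
```

```text
time: 29.15
tool_pos: [0.5703, 0.0496, 0.1209]
tool_rot: [-1.569, -0.0, -1.47]
contact_force: [-0.8, 0.1, -1.1]
opening: 0.0593
now [0.5703 0.0496 0.1209] [-8.990e+01 -2.000e-02 -8.421e+01] q6 -0.15 F [-0.8  0.1 -1.1] open 0.0593 t 29.1
[-15.01, 0.09, 3.2] [-0.002, 1.607, -0.001]
```

```bash
python3 -m pendant '[[[-4,0,1,0,0.14,0,6],[-8,0,2,0,0.28,0,6],[-12,0,3.2,0,0.42,0,6],[-15,0,3.2,0,0.56,0,6],[-15,0,3.2,0,0.7,0,6],[-15,0,3.2,0,0.84,0,6],[-15,0,3.2,0,0.98,0,6],[-15,0,3.2,0,1.12,0,6],[-15,0,3.2,0,1.26,0,6],[-15,0,3.2,0,1.4,0,6],[-15,0,3.2,0,1.54,0,6],[-15,0,3.2,0,1.607,0,6],[-15,0,3.2,0,1.607,0,6],[-15,0,3.2,0,1.607,0,6]]]' ; python3 g.py .587 .2021 .0015 -176.3
python3 - <<'E'
from h import *
out=[]
for n,r in(('top',(130,215,210,320)),('scene',(170,270,200,330))):
    c=cam(n); a=c['image'][r[0]:r[1],r[2]:r[3],::-1]; out.append(cv2.resize(a,(400,a.shape[0]*400//a.shape[1]),interpolation=2))
    P=cloud(c); m=(abs(P[...,0]-.5695)<.05)&(abs(P[...,1]-.0495)<.05)&(P[...,2]>.04)&(P[...,2]<.052)
    q=P[m]; A=np.c_[q[:,:2]-[.5695,.0495],np.ones(len(q))]; print(n,len(q),'top plane',np.linalg.lstsq(A,q[:,2],rcond=None)[0].round(4),cv2.minAreaRect(q[:,:2].astype(np.float32)))
h=max(x.shape[0] for x in out); cv2.imwrite('pics/nest3.png',np.hstack([cv2.copyMakeBorder(x,0,h-x.shape[0],0,0,0) for x in out]))
E
```

```text
time: 30.55
tool_pos: [0.5861, 0.2019, 0.1191]
tool_rot: [-1.57, -0.002, -3.075]
contact_force: [-0.1, -0.5, -0.4]
opening: 0.0601
now [0.5861 0.2019 0.1191] [-8.9980e+01 -1.1000e-01 -1.7617e+02] q6 1.71 F [-0.1 -0.5 -0.4] open 0.0601 t 30.6
[-0.11, 11.76, -0.02] [-0.0, 0.002, 0.002]
top 315 top plane [ 0.0187 -0.0066  0.0467] ((0.5673242807388306, 0.05000752583146095), (0.052214253693819046, 0.0989535003900528), 5.320674896240234)
scene 281 top plane [-0.047  -0.0003  0.0475] ((0.5717828273773193, 0.04830191656947136), (0.05399962142109871, 0.10036520659923553), 6.018360614776611)
```

View pics/nest3.png

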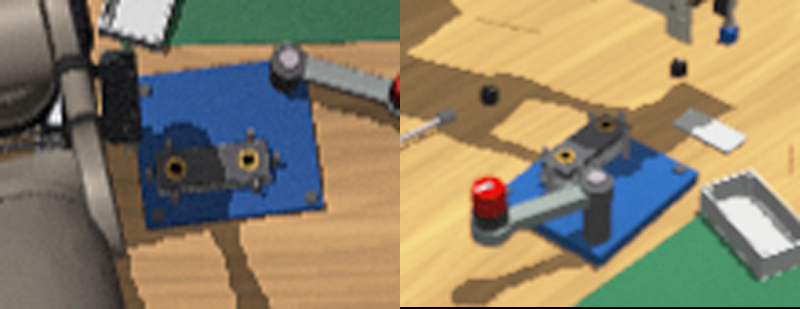

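The guide is seated on top between the pins, bushings up at crop pixels (176,168) and (249,159). Its top is level at 47–48 mm. Now the off-cut.

```bash
python3 -m pendant '[[[-0.1,5,0,0,0,0,6],[-0.1,9,0,0,0,0,6],[-0.1,11,0,0,0,0,6],[-0.1,11.75,0,0,0,0,6],[-0.1,11.75,0,0,0,0,6],[-0.1,11.75,0,0,0,0,0],[-0.1,11.75,0,0,0,0,0],[-0.1,11.75,0,0,0,0,0],[-0.1,11.75,0,0,0,0,0],[-0.1,11.75,0,0,0,0,0],[-0.1,11.75,0,0,0,0,0],[-0.1,11.75,0,0,0,0,0],[0,7,0,0,0,0,0],[0,2,0,0,0,0,0],[0,-3,0,0,0,0,0],[0,-8,0,0,0,0,0],[0,-11,0,0,0,0,0],[0,-11,0,0,0,0,0],[0,-11,0,0,0,0,0]]]' 40; python3 g.py .585 -.368 .23 -176.3
```

```text
time: 32.55
tool_pos: [0.5864, 0.202, 0.2301]
tool_rot: [-1.571, 0.0, -3.077]
contact_force: [0.0, 0.5, -0.4]
opening: 0.0329
now [0.5864 0.202  0.2301] [ -90.      0.   -176.28] q6 1.71 F [ 0.   0.5 -0.4] open 0.0329 t 32.5
[3.83, 0.01, 56.87] [-0.0, 0.0, -0.0]
```

```bash
python3 -m pendant '[[[1,0,10,0,0,0,0],[1,0,15,0,0,0,0],[1,0,20,0,0,0,0],[1,0,25,0,0,0,0],[2,0,30,0,0,0,0],[2,0,35,0,0,0,0],[2,0,40,0,0,0,0],[3,0,45,0,0,0,0],[3,0,50,0,0,0,0],[3.8,0,55,0,0,0,0],[3.8,0,56.9,0,0,0,0],[3.8,0,56.9,0,0,0,0],[3.8,0,56.9,0,0,0,0],[3.8,0,56.9,0,0,0,0]]]'; python3 g.py .585 -.368 .013 -176.3
```

```text
time: 33.95
tool_pos: [0.5848, -0.3678, 0.2276]
tool_rot: [-1.574, -0.003, -3.078]
contact_force: [-0.1, 0.8, -0.8]
opening: 0.0326
now [ 0.5848 -0.3678  0.2276] [ -90.2    -0.18 -176.34] q6 0.83 F [-0.1  0.8 -0.8] open 0.0326 t 34.0
[-0.09, 21.46, 0.09] [0.003, -0.001, 0.003]
```

```bash
python3 -m pendant '[[[0,5,0,0,0,0,0],[0,10,0,0,0,0,0],[0,15,0,0,0,0,0],[0,19,0,0,0,0,0],[0,21,0,0,0,0,0],[0,21.4,0,0,0,0,0],[0,21.4,0,0,0,0,0],[0,21.4,0,0,0,0,5],[0,21.4,0,0,0,0,5],[0,21.4,0,0,0,0,5],[0,21.4,0,0,0,0,5],[0,17,0,0,0,0,5],[0,12,0,0,0,0,5],[0,7,0,0,0,0,5],[0,2,0,0,0,0,5],[0,0,0,0,0,0,5],[0,0,0,0,0,0,5]]]'
python3 - <<'E'
from h import *
for n in('top','scene'):
    c=cam(n);P=cloud(c);im=c['image'].astype(int)
    t=(abs(P[...,0]-.62)<.06)&(abs(P[...,1]+.118)<.06)&(im[...,0]-im[...,1]>90)&(P[...,2]>.119); v,u=np.nonzero(t)
    print(n,'cap',P[t].mean(0).round(4),np.mean([px2w(c,a,b,.122)[:2] for a,b in zip(u,v)],0).round(4),t.sum())
    h=(P[...,2]>.087)&(P[...,2]<.097)&(abs(P[...,0]-.652)<.02)&(abs(P[...,1]+.02)<.022); print('hub',P[h].mean(0).round(4))
    a=(P[...,2]>.078)&(P[...,2]<.086)&(abs(P[...,0]-.63)<.05)&(abs(P[...,1]+.07)<.05)&(im.max(2)-im.min(2)<40); W=P[a]; C=np.cov(W[:,:2].T); w,V=np.linalg.eigh(C); print('arm',W.mean(0).round(4),np.degrees(np.arctan2(*V[::-1,1]))%180,np.sqrt(12*w))
c=load('top'); cv2.imwrite('pics/bin.png',cv2.resize(c['image'][110:230,200:460,::-1],None,fx=3,fy=3,interpolation=2))
E
```

```text
time: 35.65
tool_pos: [0.5868, -0.3693, 0.2358]
tool_rot: [-1.565, 0.007, -3.077]
contact_force: [-0.3, -0.2, -0.3]
opening: 0.05
top cap [ 0.6191 -0.117   0.1221] [ 0.6191 -0.117 ] 42
hub [ 0.6507 -0.0168  0.0901]
arm [ 0.6344 -0.0654  0.0817] 67.14238358865543 [0.02365875 0.09420419]
scene cap [ 0.6239 -0.12    0.1217] [ 0.6242 -0.1202] 55
hub [ 0.6554 -0.02    0.0906]
arm [ 0.6433 -0.0634  0.0818] 71.30802856069711 [0.02439543 0.09506386]
```

View pics/bin.png

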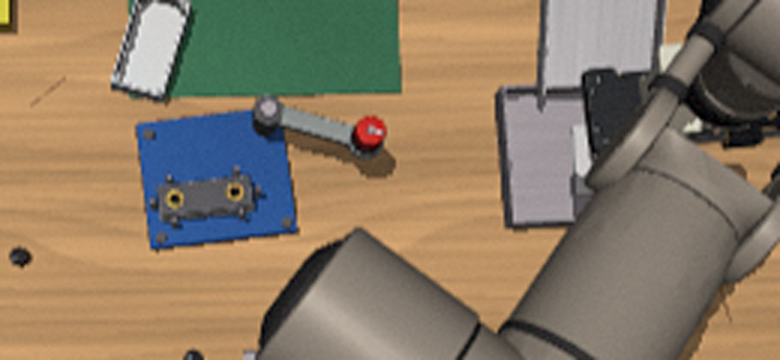

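The off-cut lies in the bin; its edge shows at (582,150). Next I'll pinch the swing arm and close it.

```bash
python3 g.py .636 -.0706 .2 -106.9; python3 -m pendant '[[[0,0,0,0,0,0,5],[0,1,-5,0,-0.14,0,5],[-1,1,-10,0,-0.28,0,5],[-2,2,-15,0,-0.42,0,5],[-3,3,-19,0,-0.56,0,5],[-4,3.5,-23,0,-0.7,0,5],[-5,3.6,-27,0,-0.84,0,5],[-6.8,3.6,-29.5,0,-0.98,0,5],[-6.8,3.6,-29.5,0,-1.12,0,5],[-6.8,3.6,-29.5,0,-1.211,0,5],[-6.8,3.6,-29.5,0,-1.211,0,5],[-6.8,3.6,-29.5,0,-1.211,0,5],[-6.8,3.6,-29.5,0,-1.211,0,5]]]'; python3 g.py .636 -.0706 .2 -106.9 .636 -.0706 .069 -106.9
```

```text
now [ 0.5853 -0.3682  0.2301] [-9.0000e+01 -1.0000e-02 -1.7629e+02] q6 0.83 F [ 0.3 -0.3 -0.8] open 0.0498 t 35.8
[-6.99, 3.01, -29.36] [0.0, -1.211, 0.0]
time: 37.05
tool_pos: [0.634, -0.0697, 0.1936]
tool_rot: [-1.572, -0.0, -1.868]
contact_force: [0.4, 0.5, 0.3]
opening: 0.0497
now [ 0.634  -0.0697  0.1936] [-9.0070e+01 -1.0000e-02 -1.0704e+02] q6 0.07 F [0.4 0.5 0.3] open 0.0497 t 37.0
[0.02, -0.64, 0.22] [0.001, -0.002, 0.0]
[0.02, 12.46, 0.23] [0.001, -0.002, 0.0]
```

```bash
python3 -m pendant '[[[0,4,0.2,0,0,0,5],[0,8,0.2,0,0,0,5],[0,11,0.2,0,0,0,5],[0,12.4,0.2,0,0,0,5],[0,12.4,0.2,0,0,0,5],[0,12.4,0.2,0,0,0,0],[0,12.4,0.2,0,0,0,0],[0,12.4,0.2,0,0,0,0],[0,12.4,0.2,0,0,0,0],[0,12.4,0.2,0,0,0,0],[0,12.4,0.2,0,0,0,0],[0,12.4,0.2,0,0,0,0]]]' 20; python3 g.py
python3 - <<'E'
from h import *
s=status.observe(); p=s['tool_pos'];ya=s['tool_rot'][2]
piv=np.array([.652,-.018]); r=p[:2]-piv; print('r',np.hypot(*r),'ang',np.degrees(np.arctan2(*r[::-1])))
X=np.array([np.cos(ya),np.sin(ya)]);Z=np.array([-X[1],X[0]])
for k in range(1,18):
    t=-.12*k; R=np.array([[np.cos(t),-np.sin(t)],[np.sin(t),np.cos(t)]]); d=R@r-r; print(round(-t,2),(d@X*100).round(1),(d@Z*100).round(1))
E
```

```text
time: 38.25
tool_pos: [0.6364, -0.0701, 0.0713]
tool_rot: [-1.57, 0.0, -1.866]
contact_force: [-2.1, 0.8, 5.8]
opening: 0.0199
now [ 0.6364 -0.0701  0.0713] [ -89.95    0.   -106.91] q6 0.07 F [-2.1  0.8  5.8] open 0.0199 t 38.2
r 0.054383234851494086 ang -106.72159484558728
0.12 -0.0 -0.7
0.24 -0.2 -1.3
0.36 -0.3 -1.9
0.48 -0.6 -2.5
0.6 -0.9 -3.1
0.72 -1.3 -3.6
0.84 -1.8 -4.1
0.96 -2.3 -4.5
1.08 -2.9 -4.8
1.2 -3.5 -5.1
1.32 -4.1 -5.3
1.44 -4.7 -5.4
1.56 -5.4 -5.5
1.68 -6.0 -5.4
1.8 -6.7 -5.3
1.92 -7.3 -5.1
2.04 -7.9 -4.9
```

```bash
python3 -m pendant '[[[0,-0.1,-0.7,0,0.12,0,0],[-0.2,-0.1,-1.3,0,0.24,0,0],[-0.3,-0.1,-1.9,0,0.36,0,0],[-0.6,-0.1,-2.5,0,0.48,0,0],[-0.9,-0.1,-3.1,0,0.6,0,0],[-1.3,-0.1,-3.6,0,0.72,0,0],[-1.8,-0.1,-4.1,0,0.84,0,0],[-2.3,-0.1,-4.5,0,0.96,0,0],[-2.9,-0.1,-4.8,0,1.08,0,0],[-3.5,-0.1,-5.1,0,1.2,0,0],[-3.5,-0.1,-5.1,0,1.2,0,0]]]' 30; python3 g.py
cat > arc.py <<'E'
from h import *
s=status.observe(); p=s['tool_pos'];ya=s['tool_rot'][2]
piv=np.array([.652,-.018]); r=p[:2]-piv; a=np.degrees(np.arctan2(*r[::-1])); print('r',np.hypot(*r),'ang',a,'left',((a-140.8+180)%360-180)/57.3)
X=np.array([np.cos(ya),np.sin(ya)]);Z=np.array([-X[1],X[0]])
for k in range(1,10):
    t=-.1*k; R=np.array([[np.cos(t),-np.sin(t)],[np.sin(t),np.cos(t)]]); d=R@r-r; print(round(-t,2),(d@X*100).round(1),(d@Z*100).round(1))
E
python3 arc.py
```

```text
time: 39.35
tool_pos: [0.5982, -0.0211, 0.0713]
tool_rot: [-1.571, 0.002, -3.067]
contact_force: [2.9, 1.9, -1.8]
opening: 0.0201
now [ 0.5982 -0.0211  0.0713] [-9.001e+01  9.000e-02 -1.757e+02] q6 1.33 F [ 2.9  1.9 -1.8] open 0.0201 t 39.4
r 0.05386793926380991 ang -176.73161660610495 left 0.7411585234536652
0.1 -0.0 -0.5
0.2 -0.1 -1.1
0.3 -0.3 -1.6
0.4 -0.5 -2.1
0.5 -0.7 -2.6
0.6 -1.0 -3.0
0.7 -1.3 -3.4
0.8 -1.7 -3.8
0.9 -2.1 -4.2
```

```bash
python3 -m pendant '[[[0,0,-0.5,0,0.1,0,0],[-0.1,0,-1.1,0,0.2,0,0],[-0.3,0,-1.6,0,0.3,0,0],[-0.5,0,-2.1,0,0.4,0,0],[-0.7,0,-2.6,0,0.5,0,0],[-1,0,-3,0,0.6,0,0],[-1.3,0,-3.4,0,0.7,0,0],[-1.45,0,-3.55,0,0.74,0,0],[-1.45,0,-3.55,0,0.74,0,0],[-1.45,0,-3.55,0,0.74,0,0]]]' 30; python3 g.py; python3 arc.py
```

```text
time: 40.35
tool_pos: [0.6096, 0.0155, 0.0713]
tool_rot: [-1.572, -0.0, 2.481]
contact_force: [2.3, 5.7, -0.9]
opening: 0.0196
now [0.6096 0.0155 0.0713] [-9.0070e+01 -2.0000e-02  1.4213e+02] q6 2.13 F [ 2.3  5.7 -0.9] open 0.0196 t 40.4
r 0.05403702493986064 ang 141.7177616223562 left 0.016016782240072972
0.1 -0.0 -0.5
0.2 -0.1 -1.1
0.3 -0.3 -1.6
0.4 -0.4 -2.1
0.5 -0.7 -2.6
0.6 -1.0 -3.0
0.7 -1.3 -3.5
0.8 -1.7 -3.9
0.9 -2.1 -4.2
```

```bash
python3 -m pendant '[[[0,0,-0.1,0,0.02,0,0],[0,0,-0.2,0,0.04,0,0],[0,0,-0.3,0,0.055,0,0],[0,0,-0.3,0,0.055,0,0],[0,0,-0.3,0,0.055,0,0]]]' 30; python3 g.py; python3 arc.py|head -1
```

```text
time: 40.85
tool_pos: [0.6106, 0.0164, 0.0713]
tool_rot: [-1.569, -0.0, 2.423]
contact_force: [-4.1, -2.2, 3.0]
opening: 0.0199
now [0.6106 0.0164 0.0713] [-8.9900e+01 -2.0000e-02  1.3882e+02] q6 2.19 F [-4.1 -2.2  3. ] open 0.0199 t 40.9
r 0.05381520374586762 ang 140.31012843322398 left -0.008549242003072102
```

```bash
python3 -m pendant '[[[0,0,-0.12,0,0.025,0,0],[0,0,-0.12,0,0.025,0,5],[0,0,-0.12,0,0.025,0,5],[0,0,-0.12,0,0.025,0,5],[0,0,-0.12,0,0.025,0,5],[0,-3,-0.12,0,0,0,5],[0,-8,-0.1,0,-0.1,0,5],[0,-12,0,0,-0.24,0,6],[0,-12,0,0,-0.38,0,6],[0,-12,0,0,-0.52,0,6],[0,-12,0,0,-0.66,0,6],[0,-12,0,0,-0.8,0,6],[0,-12,0,0,-0.94,0,6],[0,-12,0,0,-1.08,0,6],[0,-12,0,0,-1.22,0,6],[0,-12,0,0,-1.36,0,6],[0,-12,0,0,-1.5,0,6],[0,-12,0,0,-1.64,0,6],[0,-12,0,0,-1.78,0,6],[0,-12,0,0,-1.92,0,6]]]' 30; python3 g.py .5694 .0497 .18 39
```

```text
time: 42.85
tool_pos: [0.6113, 0.0173, 0.1913]
tool_rot: [-1.571, 0.0, -1.935]
contact_force: [-0.3, -0.5, 0.7]
opening: 0.06
now [0.6113 0.0173 0.1913] [-8.9990e+01  1.0000e-02 -1.1087e+02] q6 0.27 F [-0.3 -0.5  0.7] open 0.06 t 42.9
[-1.53, 1.13, -5.07] [-0.0, -2.616, 0.0]
```

```bash
python3 -m pendant '[[[-1.5,1,-5,0,-0.14,0,6],[-1.5,1,-5,0,-0.28,0,6],[-1.5,1,-5,0,-0.42,0,6],[-1.5,1,-5,0,-0.56,0,6],[-1.5,1,-5,0,-0.7,0,6],[-1.5,1,-5,0,-0.84,0,6],[-1.5,1,-5,0,-0.98,0,6],[-1.5,1,-5,0,-1.12,0,6],[-1.5,1,-5,0,-1.26,0,6],[-1.5,1,-5,0,-1.4,0,6],[-1.5,1,-5,0,-1.54,0,6],[-1.5,1,-5,0,-1.68,0,6],[-1.5,1,-5,0,-1.82,0,6],[-1.5,1,-5,0,-1.96,0,6],[-1.5,1,-5,0,-2.1,0,6],[-1.5,1,-5,0,-2.24,0,6],[-1.5,1,-5,0,-2.38,0,6],[-1.5,1,-5,0,-2.52,0,6],[-1.5,1,-5,0,-2.616,0,6],[-1.5,1,-5,0,-2.616,0,6]]]'
python3 - <<'E'
from h import *
c=cam('scene');P=cloud(c);im=c['image'].astype(int)
t=(abs(P[...,0]-.57)<.05)&(abs(P[...,1]-.05)<.05)&(im[...,0]-im[...,1]>80)&(P[...,2]>.09)&(P[...,2]<.13); v,u=np.nonzero(t)
q=P[t]; print('cap',len(q),q.min(0).round(4),q.max(0).round(4)); k=q[:,2]>.1195; print(q[k].mean(0))
a=c['image'][140:270,180:340,::-1]; cv2.imwrite('pics/cap.png',cv2.resize(a,None,fx=4,fy=4,interpolation=2))
E
python3 g.py .5694 .0497 .102 39
```

```text
time: 44.85
tool_pos: [0.5701, 0.0494, 0.1813]
tool_rot: [-1.571, -0.0, 0.676]
contact_force: [-0.5, -0.1, 0.1]
opening: 0.0601
cap 78 [0.5575 0.0325 0.1022] [0.5879 0.0622 0.1245]
[0.57436262 0.04617273 0.12165931]
now [0.5701 0.0493 0.1813] [-9.001e+01 -1.000e-02  3.856e+01] q6 -2.29 F [-0.6  0.5  0.2] open 0.0602 t 44.9
[-0.03, 7.93, 0.08] [0.0, -0.008, 0.0]
```

View pics/cap.png

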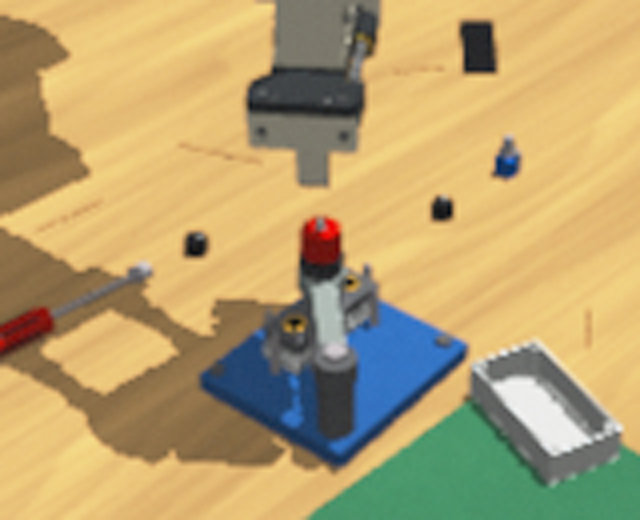

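The arm is over the nest and the red cap (322,240) is under the gripper. Gripping the cap.

```bash
python3 -m pendant '[[[0,4,0,0,0,0,6],[0,7,0,0,0,0,6],[0,7.9,0,0,0,0,6],[0,7.9,0,0,0,0,6],[0,7.9,0,0,0,0,0],[0,7.9,0,0,0,0,0],[0,7.9,0,0,0,0,0],[0,7.9,0,0,0,0,0],[0,7.9,0,0,0,0,0],[0,7.9,0,0,0,0,0]]]' 35; python3 g.py
```

```text
time: 45.9
tool_pos: [0.5705, 0.049, 0.103]
tool_rot: [-1.572, -0.001, 0.675]
contact_force: [-0.2, -0.8, 4.2]
opening: 0.029
now [0.5705 0.049  0.103 ] [-9.007e+01 -6.000e-02  3.868e+01] q6 -2.29 F [-0.2 -0.8  4.2] open 0.029 t 45.9
```

```bash
python3 -m pendant '[[[0,0,0,0,0.13,0,0],[0,0,0,0,0.26,0,0],[0,0,0,0,0.39,0,0],[0,0,0,0,0.52,0,0],[0,0,0,0,0.65,0,0],[0,0,0,0,0.78,0,0],[0,0,0,0,0.91,0,0],[0,0,0,0,1.04,0,0],[0,0,0,0,1.17,0,0],[0,0,0,0,1.3,0,0],[0,0,0,0,1.43,0,0],[0,0,0,0,1.56,0,0],[0,0,0,0,1.69,0,0],[0,0,0,0,1.82,0,0],[0,0,0,0,1.95,0,0],[0,0,0,0,2.08,0,0],[0,0,0,0,2.21,0,0],[0,0,0,0,2.34,0,0],[0,0,0,0,2.47,0,0],[0,0,0,0,2.6,0,0]]]'; python3 -c "
from h import *
s=status.observe();print(s['torque'].round(3),s['qpos'][5])"
python3 -m pendant '[[[0,0,0,0,0.13,0,0],[0,0,0,0,0.26,0,0],[0,0,0,0,0.39,0,0],[0,0,0,0,0.52,0,0],[0,0,0,0,0.65,0,0],[0,0,0,0,0.78,0,0],[0,0,0,0,0.91,0,0],[0,0,0,0,1.04,0,0],[0,0,0,0,1.17,0,0],[0,0,0,0,1.3,0,0]]]'; python3 -c "
from h import *
s=status.observe();print(s['torque'].round(3),s['qpos'][5])"
```

```text
time: 47.9
tool_pos: [0.5705, 0.0489, 0.103]
tool_rot: [-1.569, -0.0, -1.93]
contact_force: [-0.2, -1.1, 4.7]
opening: 0.0295
[-0.292  0.022 -0.012] 0.3115284823724205
time: 48.9
tool_pos: [0.5704, 0.0489, 0.103]
tool_rot: [-1.57, 0.001, 3.053]
contact_force: [-0.8, -1.4, 4.8]
opening: 0.0289
[-0.18   0.136  0.03 ] 1.6115164125236123
```

```bash
python3 -m pendant '[[[0,0,0,0,0.13,0,0],[0,0,0,0,0.26,0,0],[0,0,0,0,0.39,0,0],[0,0,0,0,0.52,0,0]]]'; python3 -c "
from h import *
s=status.observe();print(s['torque'].round(3),s['qpos'][5])"
python3 -m pendant '[[[0,0,0,0,0.13,0,0],[0,0,0,0,0.26,0,0],[0,0,0,0,0.39,0,0],[0,0,0,0,0.52,0,0],[0,0,0,0,0.65,0,0]]]'; python3 -c "
from h import *
s=status.observe();print(s['torque'].round(3),s['qpos'][5],s['opening'])"
```

```text
time: 49.3
tool_pos: [0.5704, 0.0489, 0.1031]
tool_rot: [-1.571, 0.001, 2.533]
contact_force: [-0.6, -0.8, 5.3]
opening: 0.0292
[-0.127  0.17   0.121] 2.1314420531600105
time: 49.8
tool_pos: [0.5704, 0.049, 0.1031]
tool_rot: [-1.572, 0.001, 1.883]
contact_force: [-0.9, -0.9, 6.7]
opening: 0.0292
[-0.044  0.186  0.07 ] 2.781405953504672 0.029150000441477086
```

```bash
python3 -m pendant '[[[0,0,0,0,0,0,5],[0,0,0,0,0,0,5],[0,0,0,0,0,0,5],[0,0,0,0,0,0,5],[0,0,0,0,-0.13,0,5],[0,0,0,0,-0.26,0,5],[0,0,0,0,-0.39,0,5],[0,0,0,0,-0.52,0,5],[0,0,0,0,-0.65,0,5],[0,0,0,0,-0.78,0,5],[0,0,0,0,-0.91,0,5],[0,0,0,0,-1.04,0,5],[0,0,0,0,-1.04,0,0],[0,0,0,0,-1.04,0,0],[0,0,0,0,-1.04,0,0],[0,0,0,0,-1.04,0,0],[0,0,0,0,-1.04,0,0]]]'; T='from h import *
s=status.observe();print(s["torque"].round(3),s["qpos"][5].round(3))'; python3 -c "$T"
python3 -m pendant '[[[0,0,0,0,0.1,0,0],[0,0,0,0,0.2,0,0]]]'|grep rot; python3 -c "$T"
python3 -m pendant '[[[0,0,0,0,0.1,0,0],[0,0,0,0,0.2,0,0]]]'|grep rot; python3 -c "$T"
python3 -m pendant '[[[0,0,0,0,0.1,0,0],[0,0,0,0,0.2,0,0]]]'|grep rot; python3 -c "$T"
python3 -m pendant '[[[0,0,0,0,0.1,0,0],[0,0,0,0,0.2,0,0]]]'|grep rot; python3 -c "$T"
python3 -m pendant '[[[0,0,0,0,0,0,5],[0,0,0,0,0,0,5],[0,0,0,0,0,0,5],[0,-3,0,0,0,0,5],[0,-8,0,0,0,0,5],[0,-10,0,0,0,0,5],[0,-10,0,0,0,0,5]]]'; python3 g.py .5 -.30 .22 102
```

```text
time: 51.5
tool_pos: [0.57, 0.049, 0.1023]
tool_rot: [-1.571, -0.0, 2.928]
contact_force: [-1.1, -0.5, -0.3]
opening: 0.029
[-0.124  0.063 -0.043] 1.737
tool_rot: [-1.571, 0.0, 2.724]
[0.027 0.019 0.031] 1.941
tool_rot: [-1.571, 0.0, 2.524]
[ 0.061 -0.012  0.108] 2.141
tool_rot: [-1.571, 0.0, 2.324]
[ 0.199 -0.045  0.119] 2.341
tool_rot: [-1.571, 0.0, 2.124]
[ 0.211 -0.123  0.041] 2.541
time: 53.0
tool_pos: [0.5719, 0.0491, 0.2061]
tool_rot: [-1.577, 0.004, 2.13]
contact_force: [0.7, -0.2, -0.0]
opening: 0.05
now [0.5719 0.0491 0.2061] [-90.35   0.25 122.02] q6 2.54 F [ 0.7 -0.2 -0. ] open 0.05 t 53.0
[-25.8, -1.43, 24.59] [0.007, 0.349, -0.003]
```

The torque about the cap axis levels out at about 0.11–0.12 N m, which is the clutch slipping. Backing away for a last check.

```bash
python3 -m pendant '[[[-5,-2,5,0,0,0,6],[-10,-3,10,0,0,0,6],[-15,-3,15,0,0,0,6],[-20,-3,20,0,0,0,6],[-25,-3,24,0,0,0,6],[-25,-3,24,0,0,0,6],[-25,-3,24,0,0,0,6],[-25,-3,24,0,0,0,6],[-25,-3,24,0,0,0,6],[-25,-3,24,0,0,0,6],[-25,-3,24,0,0,0,6]]]'
python3 - <<'E'
from h import *
out=[]
for n,r in(('top',(120,220,200,330)),('scene',(150,280,180,349))):
    c=cam(n); a=c['image'][r[0]:r[1],r[2]:r[3],::-1]; out.append(cv2.resize(a,(400,a.shape[0]*400//a.shape[1]),interpolation=2)); P=cloud(c); im=c['image'].astype(int)
    t=(abs(P[...,0]-.57)<.04)&(abs(P[...,1]-.05)<.04)&(im[...,0]-im[...,1]>80)&(P[...,2]>.119); print(n,'cap',P[t].mean(0).round(4))
    m=(abs(P[...,0]-.5695)<.05)&(abs(P[...,1]-.0495)<.05)&(P[...,2]>.042)&(P[...,2]<.0525); q=P[m]; A=np.c_[q[:,:2]-[.5695,.0495],np.ones(len(q))]; print('guide plane',np.linalg.lstsq(A,q[:,2],rcond=None)[0].round(4))
    b=(im.min(2)>150)&(abs(P[...,0]-.613)<.07)&(abs(P[...,1]+.368)<.09)&(P[...,2]<.03); print('bin z>.006',P[b&(P[...,2]>.0065)].mean(0).round(4),(b&(P[...,2]>.0065)).sum())
h=max(x.shape[0] for x in out); cv2.imwrite('pics/fin.png',np.hstack([cv2.copyMakeBorder(x,0,h-x.shape[0],0,0,0) for x in out]))
a=cv2.resize(load('top')['image'][:,:,::-1],(640,480)); cv2.imwrite('pics/fintop.png',a)
E
```

```text
time: 54.1
tool_pos: [0.4989, -0.2884, 0.232]
tool_rot: [-1.571, -0.001, 2.131]
contact_force: [-0.2, 0.3, 0.1]
opening: 0.0603
top cap [0.5679 0.05   0.1217]
guide plane [0.003  0.0078 0.0477]
bin z>.006 [ 0.6161 -0.301   0.0084] 27
scene cap [0.5737 0.0458 0.122 ]
guide plane [-0.0326 -0.0036  0.0481]
bin z>.006 [ 0.6113 -0.3716  0.0089] 318
```

View pics/fin.png

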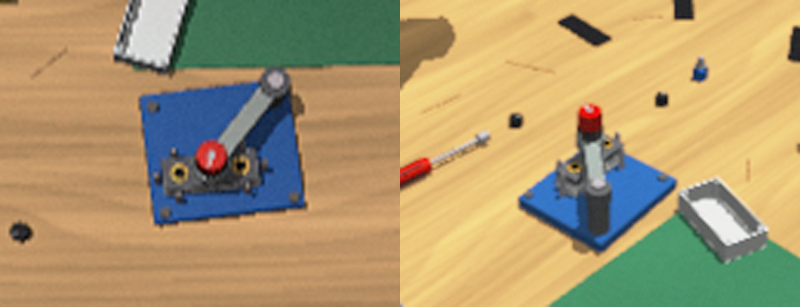

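View pics/fintop.png

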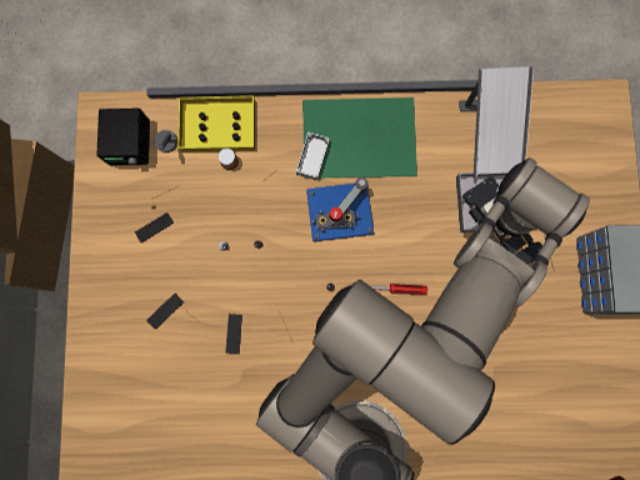

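```bash
python3 - <<'E'
from h import *
c=load('scene'); cv2.imwrite('pics/finbin.png',cv2.resize(c['image'][250:370,90:270,::-1],None,fx=4,fy=4,interpolation=2))
E
```

```text
(no output)
```

View pics/finbin.png

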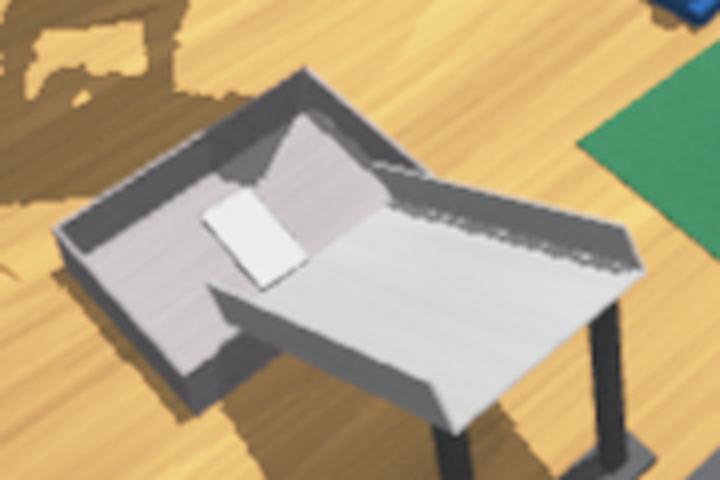

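The off-cut lies flat in the bin at (253,238), and the robot is clear of everything. Handing in.

```bash
python3 -c "
from h import *
print(robot.hand_in())"
```

```text
the job is handed in; nothing more can be done
None
```

The jig is set up and clamped, and I handed the job in at about 54 s of the 210 s allowed. The hand-in reports no verdict, so I don't know how it was judged.

- **Blanks and guide:** Three blanks were present and all three are stacked in the nest, with the drill guide on top, bushings up. The top camera put the guide level at 47.7 mm against the expected 48 mm. The scene camera fitted the same plane tilted about 0.03 rad; I put that down to pins in the fit.
- **Clamp:** The arm is at its stop, 141.1° measured against 140.8° worked out. I turned the cap about 5 rad, regripped and turned 0.8 rad more. The torque levelled out at about 0.11–0.12 N m, which matches the clutch slipping. Clutch slip and foot force can't be read directly, so this rests on that torque.
- **Off-cut:** The only one present lies flat in the scrap bin.
- **Other things on the bench:** In the last overview I saw no bystander or black look-alike out of place. I judged that by eye.
- **Disagreements and failures:**
  - The two cameras differed by 2–4 mm on most positions and about 7 mm on the cap, so I averaged the views for targets.
  - The first grasp of the second blank slipped out. It worked on the second try, gripping lower and closing fully.

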